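# Unlock the filler outlet plate and show it to the inspection camera

### The arm

A 6-joint arm with a two-finger parallel gripper is mounted at the origin on the work surface. World frame = base frame: x ahead of the robot, y to its left, z up, the work surface at z = 0. Lengths are in m, angles in degrees, forces in N, time in s.
With the tool pointing down it reaches from about 0.3 to 0.75 m from the base axis. Payload 8.5 kg.
Tool frame: the origin (TCP) lies between the finger pads; the fingertips stand ahead of it and the grasp point (between the pads) lies 8 mm behind it (env.tcp_to_tips is the z of the fingertips in the tool frame, in m); z points along the fingers, x is the direction in which the jaws open and shut, and the axes are right-handed (so a half turn about z gives the same grasp; the last joint's range is limited). The gripper opens to 85 mm and grips with 20 to 120 N. Pads are 22 mm wide; open, the fingers measure 114 mm over their backs; the gripper's body (76 mm by 85 mm) begins 54 mm behind the grasp point. The pads swing forward as they close: fully open they stand 13 mm farther back than shut.
Start: joints at [52.466, 21.807, 74.336, -0, 83.858, -12.336], TCP at [0.234, 0.498, 0.216] pointing down, gripper open.
Joint ranges: [-178.18, 178.18], [-50.72, 133.34], [12.68, 142.11], [-81.47, 261.47], [9.98, 163.14], [-165.26, 165.26]. Speed limits (degrees/s): [136.94, 136.94, 180, 180, 180, 180].

### API

Orientations are given as a 3x3 rotation matrix whose columns are the frame's x, y, z axes.
In Python, from rig import observe, viewer, env gives the robot as it stands.
- The arm moves only by the tool jog_arm, never from a script. Its arguments are lists of equal length, an entry for each row: "dr": the turn, a rotation vector about the tool's x, y, z in rad, a list of three; "slide": the shift along the tool's x, y, z in m, a list of three; "gripper": the opening, from -1 (shut) to 1 (fully open), so that 0 is half open. In form: {"dr": [[rx, ry, rz], ...], "slide": [[dx, dy, dz], ...], "gripper": [gripper, ...]}. A call has exactly 10 rows; each row shifts and turns the commanded pose from where the row before left it, along the tool's axes as they then stand; what a row does not reach is not made up. A row lasts 1/10 s, in which the tool goes at most 50 mm and 8.59 degrees, less where a joint would pass 70% of its speed; a pose out of reach is approached as far as the arm can. A call is refused whole if a number of a shift passes 0.05 or a number of a turn 0.15, either way. A call with a gripper value outside its range is refused whole. The fingers move at their own pace and stop on an object; "force" is the grip in N (left out, the last holds). Time passes only in rows, so rows that do not move let the fingers close, or fill a call up. It gives the time, the measured TCP pose, the force and the opening at its end, in the units of the state.
- observe(): the state, without advancing time (a new reading comes with each control period).
- viewer.get_image(name): name is "scene" or "top" or "wrist"; returns a dict with "pixels" (480x640x3 uint8, blue, green, red), "camera_matrix" (3x3 intrinsics, pixels), "R" (3x3) and "t" (3): a world point X has camera coordinates R X + t. Camera axes: x right, y down, z forward; pixel columns grow to the right and rows downward; lengths in m; the calibration is good to about 2 mm. A picture is of the moment at which its call begins. There is no depth.
- env.close_job(): hands the job in, once; it reports no verdict.
The state is a dict: "time_s": time; "q": joint angles; "qvel": joint speeds; "joint_efforts": joint torques, N m; "position": TCP position; "tool_rot": TCP orientation; "ft_force": force on the tool from outside, world axes, zero at the start; "wrist_torque": the same for the moment, N m; "grip_width": finger opening in m.
Only numpy, scipy, OpenCV 4.12 (cv2) and the standard library are available. Lean on these libraries where they do the work, as an engineer would, in place of code of your own. Each camera call takes 0.05 s, during which the arm holds its last target.

### The job

Take the fork key from its stand and, with the key and not with the fingers, turn the screw on the pastry-filling head about a quarter turn anticlockwise so that its keeper swings clear of the outlet plate, then put the key back upright in its stand and let it go. Lift the outlet plate out of the head by its tab and hold it up to the inspection camera: tab uppermost, the row of holes 150 mm straight in front of the lens, the plate's face square to the lens (which looks down at a slant) and its long edge level. Finish while still holding it there, motionless; do not bump the camera, and leave the bowl, the jar and the scraper where they are.

Things in the scene. Friction and masses are not known exactly. Their poses are not given: they have to be found in the camera images.
- key_grip (a point): Fork key upright in its stand, 102 mm tall, 0.14 kg. Point: middle of its black square handle (18 x 18 mm, 54 tall), 75 mm above the key's lower end; z up the key. Below it a 12 mm shank, then a steel fork: two prongs 28 mm long (along x), 6 thick, 16 tall, with a 10 mm gap between them across y, open at both x ends and below; 28 (x) by 22 (y) mm outside.
- stand_floor (a point): Fixed key stand: dark steel open box 36 mm tall on a 75 x 70 x 6 mm foot. Point: centre of its inner floor, 6 mm above the table, on which the key's lower end rests. The pocket is 34 mm (this x) by 28 mm (y), open at the top; the key stands in it with its x along this x (a half turn is the same), 3 mm play each side.
- screw (a point): Captive screw on the head, axis vertical. Point: top of the screw on its axis, 61 mm above the table. Its head is an upright bar 28 mm long (this point's x), 6 thick (y), 12 tall, on a round 26 mm collar; the fork slips over it from above (bring the key's lower end 10 mm below this point). At its foot the keeper, a flat tongue 11 mm wide, reaches 30 mm from the axis along this x.
- keeper (a joint): Angle of screw and keeper, rad: 0 = tongue over the plate's shoulder (locked); grows anticlockwise seen from above, stop at 1.4; the plate is free from 1.1. Starts at 0 to 0.2. Stiff: about 0.06 N m to turn, stays where it is left. The fork has about 0.15 rad of play either way on the bar.
- plate_tab (a point): Steel outlet plate, an upside-down T 10 mm thick (x is the normal to its face, y along its long edge, z up), upright in the head's slot, 0.12 to 0.25 kg. Point: the middle of the tab, to be grasped across the 10 mm; the tab is 28 mm wide (y), rises 52 mm above the lower part, its top 24 mm above this point. The plate is 86 mm tall, its lower edge 62 mm below this point.
- plate_row (a point): Middle of the row of three dark holes (17 mm, 27 mm apart along y) in the outlet plate's lower part (88 mm long, 34 tall); 45 mm straight below plate_tab, same axes. At first the lower part sits wholly in the slot (2 mm play), its shoulders flush with the head's top. Both faces are alike.
- head: Fixed pastry-filling head: aluminium block 110 (x) by 150 (y) by 40 mm tall; origin at the centre of its underside, under the middle of the slot, which runs along y. The screw stands 22 mm to -x and 32 mm to +y of the slot's middle. A pipe stub 40 mm thick sticks out 40 mm on the +x side.
- focus (a point): Point in the air 150 mm in front of the inspection camera's lens on its axis, where the middle of the row of holes belongs. x points back to the lens (the camera looks along -x, 25 degrees below level), y is level. Presented, the plate's x lies along this x and its y along this y (either face), its top leaning 25 degrees away from the camera. Lens barrel 40 mm wide, head 50 mm, pole 0.44 m tall.
- bowl_in (a point): Bystander: round steel bowl 120 mm wide, 50 mm tall; this point is the centre of its inner floor.
- jar: Bystander: closed amber glass jar 70 mm wide, 100 mm tall; origin at the centre of its underside.
- scraper: Bystander: flat dough scraper, about 110 x 80 x 12 mm, lying on the table; origin at its middle, on the table.
There are look-alikes about, which are no part of the job. Leave any purple or red look-alike of the part that bears plate_tab alone.

How it is judged:
By the outcome, as a careful person would: the job done as asked, in the order asked, and still so for the second after the job is handed in, while the arm keeps its last pose, push and grip.
It also fails if it takes over 51 s, if anything falls off the work surface, if the arm or the gripper's body presses on something with over 40 N, if the wrist force passes 120 N, or if a joint passes its speed limit or range.

## Working session

There is one attempt and no reset: what is moved stays moved. The work goes in short steps, Python scripts to look and compute and a tool call to move; the robot and the scene stay as the last step left them, time stands still between calls to the robot, and variables do not carry over. Pictures are saved under pics/ and viewed, and the job is handed in when it is done.

Besides the shell and the picture viewer there is one more tool, called as name(argument=value, ...), one argument or row to a line, values as JSON. jog_arm: Moves the arm, as the interface text tells. Its arguments: {"type":"object","properties":{"dr":{"type":"array","items":{"type":"array","items":{"type":"number"}}},"slide":{"type":"array","items":{"type":"array","items":{"type":"number"}}},"gripper":{"type":"array","items":{"type":"number"}},"force":{"type":"number"}},"required":["dr","slide","gripper"]}

```bash
ls; mkdir -p pics; python3 - <<'E'
from rig import observe, viewer, env
import cv2,numpy as np
s=observe(); print({k:np.round(v,3).tolist() for k,v in s.items()}, env.tcp_to_tips)
for n in ["scene","top","wrist"]:
    d=viewer.get_image(n); cv2.imwrite(f"pics/{n}0.png",d["pixels"]); np.savez(f"pics/{n}0.npz",**d)
    print(n,d["camera_matrix"].round(1).tolist(),d["R"].round(3).tolist(),d["t"].round(3).tolist(), (-d["R"].T@d["t"]).round(3))
E
```

```text
pics
{'time_s': 0.0, 'q': [52.466, 21.84, 74.386, -0.001, 83.858, -12.336], 'qvel': [-0.005, -0.033, -0.038, 0.008, 0.105, 0.064], 'joint_efforts': [-0.002, -44.846, -23.128, -0.0, 0.005, -0.0], 'position': [0.234, 0.497, 0.215], 'tool_rot': [[0.426, 0.905, -0.001], [0.905, -0.426, -0.001], [-0.001, -0.0, -1.0]], 'ft_force': [0.83, -0.192, 1.104], 'wrist_torque': [0.006, -0.017, -0.003], 'grip_width': 0.086} 0.011
scene [[435.0, 0.0, 317.0], [0.0, 435.0, 244.4], [0.0, 0.0, 1.0]] [[0.476, 0.879, 0.022], [0.518, -0.26, -0.815], [-0.711, 0.399, -0.579]] [-0.307, -0.177, 1.257] [ 1.131 -0.277  0.591]
top [[493.2, 0.0, 321.0], [0.0, 493.2, 246.7], [0.0, 0.0, 1.0]] [[0.017, -1.0, -0.02], [-0.99, -0.014, -0.139], [0.138, 0.022, -0.99]] [0.059, 0.558, 1.12] [0.396 0.042 1.187]
wrist [[365.4, 0.0, 319.4], [0.0, 365.4, 243.1], [0.0, 0.0, 1.0]] [[0.426, 0.905, -0.002], [0.872, -0.41, 0.266], [0.24, -0.115, -0.964]] [-0.55, -0.035, 0.378] [0.174 0.527 0.373]
```

View pics/scene0.png

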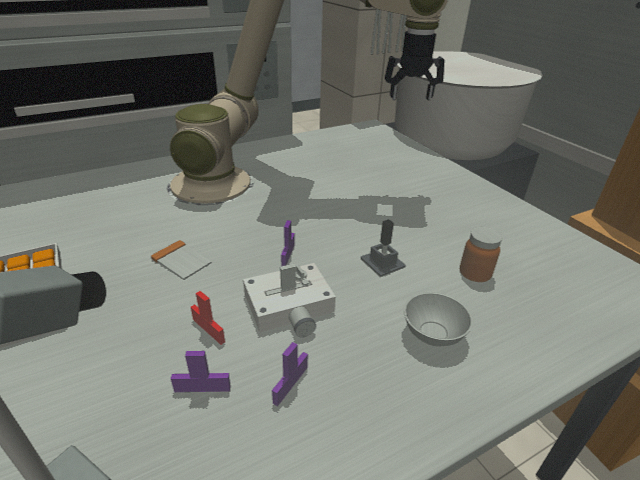

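View pics/top0.png

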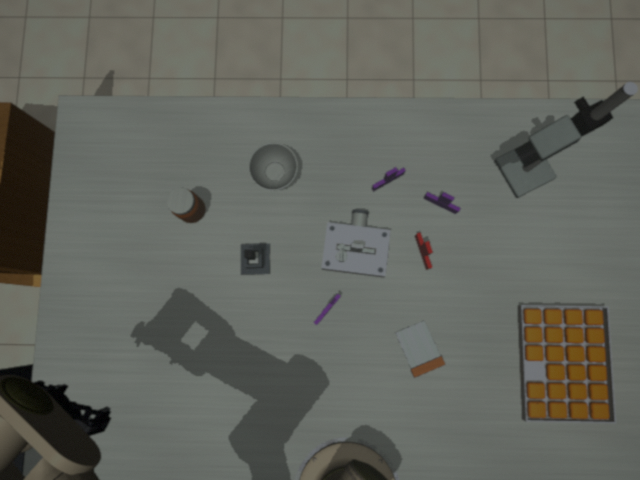

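View pics/wrist0.png

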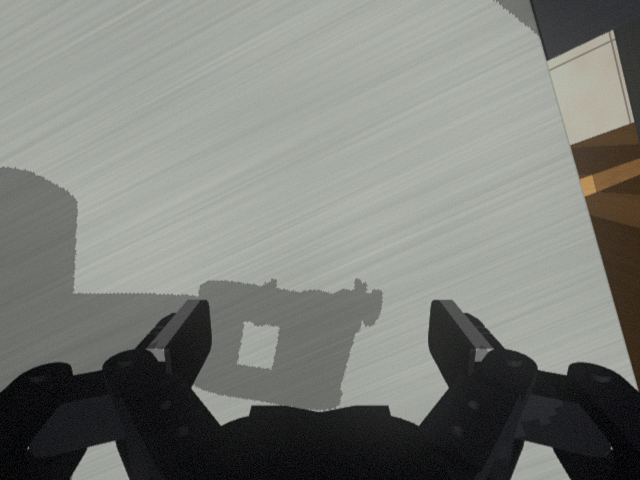

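```bash
cat > h.py <<'E'
import cv2,numpy as np
def load(n): return np.load(f"pics/{n}.npz")
def ray(d,u,v):
    K,R,t=d["camera_matrix"],d["R"],d["t"]
    c=-R.T@t; r=R.T@np.linalg.solve(K,[u,v,1.]); return c,r
def onz(d,u,v,z):
    c,r=ray(d,u,v); return c+r*(z-c[2])/r[2]
def proj(d,X):
    X=np.asarray(X,float); p=d["camera_matrix"]@(d["R"]@X+d["t"]); return p[:2]/p[2]
def tri(obs):
    A=np.zeros((3,3));b=np.zeros(3)
    for d,u,v in obs:
        c,r=ray(d,u,v); r=r/np.linalg.norm(r); P=np.eye(3)-np.outer(r,r); A+=P;b+=P@c
    X=np.linalg.solve(A,b)
    return X,[(proj(d,X)-[u,v]).round(1).tolist() for d,u,v in obs]
def crop(n,x0,y0,x1,y1,k,out):
    im=cv2.imread(f"pics/{n}.png")[y0:y1,x0:x1]
    cv2.imwrite(f"pics/{out}.png",cv2.resize(im,None,fx=k,fy=k,interpolation=cv2.INTER_CUBIC))
E
python3 -c "
from h import *
crop('top0',230,200,400,300,4.5,'c1')
crop('scene0',230,200,410,340,4.3,'c2')
crop('top0',480,70,640,210,4.2,'c3')
crop('scene0',0,220,160,340,4.9,'c4')"
```

```text
(no output)
```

View pics/c1.png

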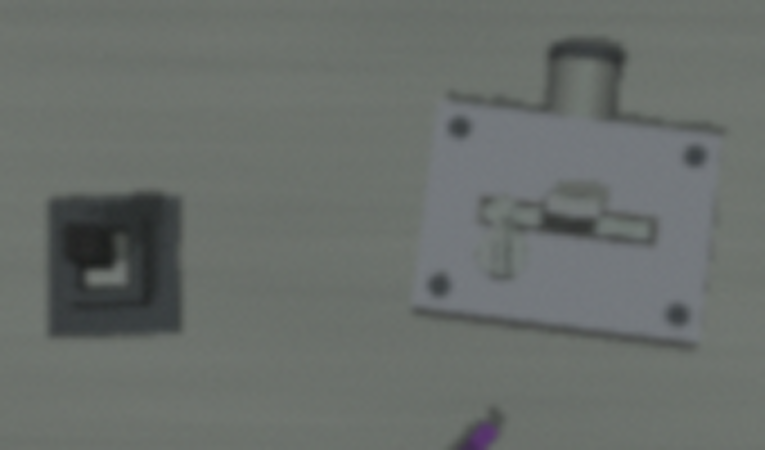

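View pics/c2.png

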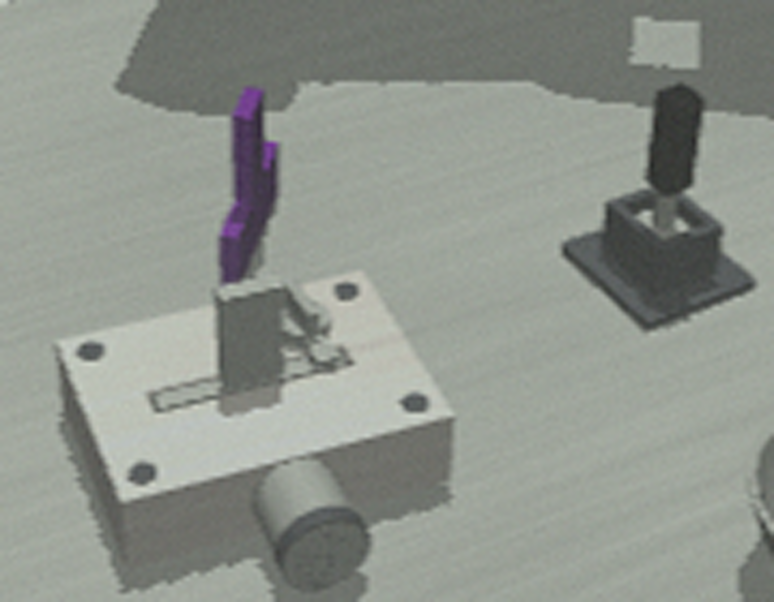

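View pics/c3.png

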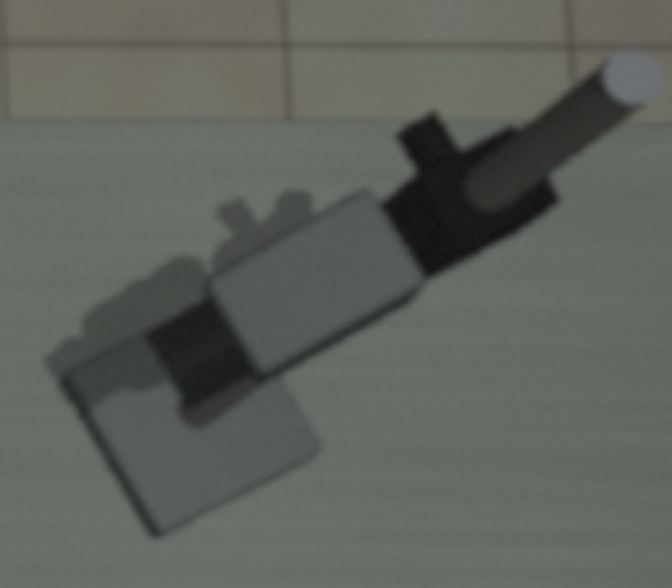

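View pics/c4.png

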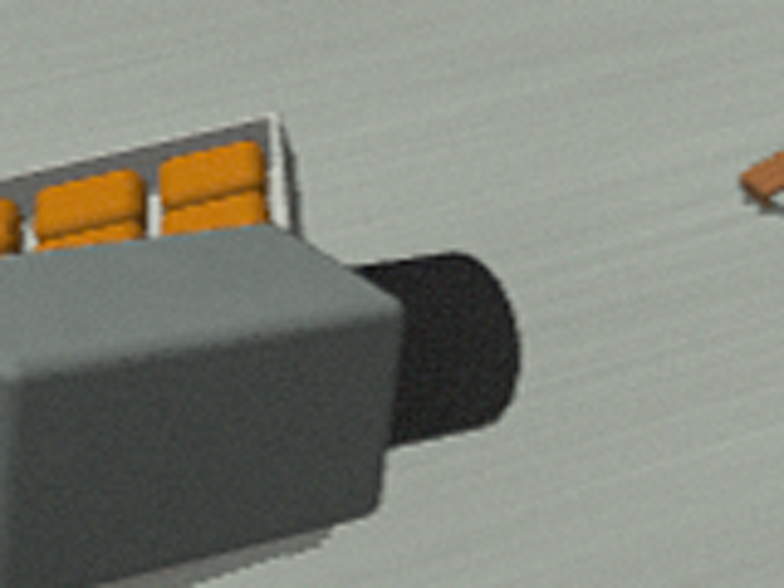

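```bash
python3 - <<'E'
from h import *
T=load('top0');S=load('scene0')
f=lambda p:(230+(p[0]+.5)/4.5-.5,200+(p[1]+.5)/4.5-.5)
g=lambda p:(480+(p[0]+.5)/4.2-.5,70+(p[1]+.5)/4.2-.5)
sc=lambda p:(230+(p[0]+.5)/4.3-.5,200+(p[1]+.5)/4.3-.5)
s4=lambda p:((p[0]+.5)/4.9-.5,220+(p[1]+.5)/4.9-.5)
C=np.array([onz(T,*f(p),.04) for p in [(445,97),(725,130),(695,345),(415,310)]])
print('head',C.round(4).tolist(),C.mean(0).round(4))
C=np.array([onz(S,*sc(p),.04) for p in [(122,500),(453,412),(362,272),(55,343)]])
print('head scene',C.round(4).tolist(),C.mean(0).round(4))
e=(C[0]+C[1]-C[2]-C[3]); print('yaw scene',np.degrees(np.arctan2(e[1],e[0])))
C=np.array([onz(T,*f(p),.006) for p in [(48,198),(182,195),(182,332),(48,337)]])
print('foot',C.round(4).tolist(),C.mean(0).round(4))
print('key top',onz(T,*f((90,240)),.108), onz(S,*sc((678,92)),.108))
print('screw',onz(T,*f((502,250)),.061))
print('tab top', onz(T,*f((577,188)),.092),onz(S,*sc((251,285)),.092))
print('barrelfront', tri([(T,*g((172,372))),(S,*s4((490,335)))]))
print('box front top L', tri([(T,*g((212,285))),(S,*s4((400,298)))]),tri([(T,*g((260,380))),(S,*s4((272,228)))]))
print('box top edges', [onz(T,*g(p),.33).round(3).tolist() for p in [(212,285),(260,380),(370,190),(425,285)]])
print('pole top',onz(T,*g((632,77)),.44))
E
```

```text
head [[0.6179, 0.0505, 0.04], [0.6023, -0.0963, 0.04], [0.4893, -0.0805, 0.04], [0.5053, 0.0644, 0.04]] [ 0.5537 -0.0155  0.04  ]
head scene [[0.6006, -0.0954, 0.04], [0.6163, 0.053, 0.04], [0.5105, 0.0644, 0.04], [0.4939, -0.0846, 0.04]] [ 0.5553 -0.0156  0.04  ]
yaw scene -5.9535327844103865
foot [[0.5662, 0.2642, 0.006], [0.5689, 0.1918, 0.006], [0.4948, 0.1894, 0.006], [0.4911, 0.2612, 0.006]] [0.5302 0.2267 0.006 ]
key top [0.53095979 0.22348424 0.108     ] [0.53098184 0.22580308 0.108     ]
screw [0.53472344 0.02005232 0.061     ]
tab top [ 0.56258921 -0.01635102  0.092     ] [ 0.55563305 -0.01467365  0.092     ]
barrelfront (array([ 0.70098088, -0.3126937 ,  0.26991353]), [[-2.0, -0.1], [-3.6, -0.2]])
box front top L (array([ 0.7290446 , -0.3211227 ,  0.30488173]), [[-0.4, -0.0], [-0.7, -0.0]]) (array([ 0.68717045, -0.34275347,  0.30114039]), [[0.2, -0.0], [0.3, 0.0]])
box top edges [[0.72, -0.311, 0.33], [0.678, -0.33, 0.33], [0.763, -0.381, 0.33], [0.72, -0.402, 0.33]]
pole top [ 0.76130135 -0.42637526  0.44      ]
```

```bash
cat >> h.py <<'E'
from scipy.spatial.transform import Rotation as Ro
def yawR(deg):
    a=np.radians(deg); return np.array([[np.cos(a),np.sin(a),0],[np.sin(a),-np.cos(a),0],[0,0,-1.]])
def plan(p0,R0,p1,R1,n,total=10):
    p0=np.array(p0);R0=np.array(R0);dv=Ro.from_matrix(R0.T@R1).as_rotvec(); d=(np.array(p1)-p0)/n
    R=R0;sl=[]
    for i in range(n):
        sl.append((R.T@d).round(4).tolist()); R=R@Ro.from_rotvec(dv/n).as_matrix()
    print('dr each',(dv/n).round(4).tolist(),'rows',n); print(sl)
E
python3 - <<'E'
from h import *
from rig import observe
s=observe(); plan(s['position'],s['tool_rot'],[.53,.19,.26],yawR(2),10)
E
```

```text
dr each [0.0, 0.0001, 0.1096] rows 10
[[-0.0152, 0.0399, -0.0045], [-0.0108, 0.0413, -0.0045], [-0.0062, 0.0422, -0.0045], [-0.0015, 0.0426, -0.0045], [0.0031, 0.0426, -0.0045], [0.0078, 0.042, -0.0045], [0.0123, 0.0409, -0.0045], [0.0167, 0.0393, -0.0045], [0.0209, 0.0372, -0.0045], [0.0249, 0.0347, -0.0045]]
```

jog_arm(
  dr=[
    [0, 0, 0.11],
    [0, 0, 0.11],
    [0, 0, 0.11],
    [0, 0, 0.11],
    [0, 0, 0.11],
    [0, 0, 0.11],
    [0, 0, 0.11],
    [0, 0, 0.11],
    [0, 0, 0.11],
    [0, 0, 0.11],
  ],
  slide=[
    [-0.015, 0.04, -0.0045],
    [-0.011, 0.041, -0.0045],
    [-0.006, 0.042, -0.0045],
    [-0.0015, 0.0426, -0.0045],
    [0.003, 0.0426, -0.0045],
    [0.008, 0.042, -0.0045],
    [0.012, 0.041, -0.0045],
    [0.017, 0.039, -0.0045],
    [0.021, 0.037, -0.0045],
    [0.025, 0.035, -0.0045],
  ],
  gripper=[0.1, 0.1, 0.1, 0.1, 0.1, 0.1, 0.1, 0.1, 0.1, 0.1],
  force=40,
)

```text
time_s: 1.15
position: [0.5305, 0.1886, 0.2608]
tool_rot: [[1.0, 0.026, -0.0], [0.026, -1.0, 0.0], [-0.0, -0.0, -1.0]]
ft_force: [0.9, 0.3, 0.3]
grip_width: 0.0467
```

```bash
cat > snap.py <<'E'
import sys,cv2,numpy as np
from rig import observe,viewer
n,out=sys.argv[1:3]
d=viewer.get_image(n); cv2.imwrite(f"pics/{out}.png",d["pixels"]); np.savez(f"pics/{out}.npz",**d)
s=observe(); print({k:np.round(s[k],4).tolist() for k in ['time_s','q','position','ft_force','grip_width']}); print('yaw',np.degrees(np.arctan2(s['tool_rot'][1][0],s['tool_rot'][0][0])).round(2),np.round(s['tool_rot'],3).tolist())
E
python3 snap.py wrist w1
```

```text
{'time_s': 1.2, 'q': [7.0826, 21.8297, 66.8516, -0.126, 91.2331, 6.1496], 'position': [0.5346, 0.1842, 0.2608], 'ft_force': [1.1611, -5.0996, -1.1139], 'grip_width': 0.0469}
yaw 0.93 [[1.0, 0.016, 0.002], [0.016, -1.0, -0.002], [0.002, 0.002, -1.0]]
```

View pics/w1.png

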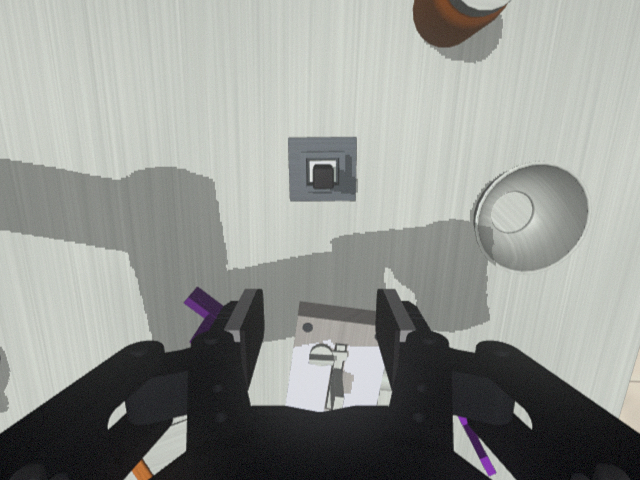

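```bash
python3 snap.py wrist w2; python3 -c "
from h import *
crop('w2',275,120,375,220,6,'c5'); crop('w2',280,290,400,420,4.6,'c6')"
```

```text
{'time_s': 1.25, 'q': [7.3069, 21.7458, 67.0624, -0.0524, 91.1817, 5.9795], 'position': [0.5325, 0.1865, 0.2603], 'ft_force': [-1.4269, 0.1856, -0.6998], 'grip_width': 0.0467}
yaw 1.33 [[1.0, 0.023, 0.0], [0.023, -1.0, -0.001], [0.0, 0.001, -1.0]]
```

View pics/c5.png

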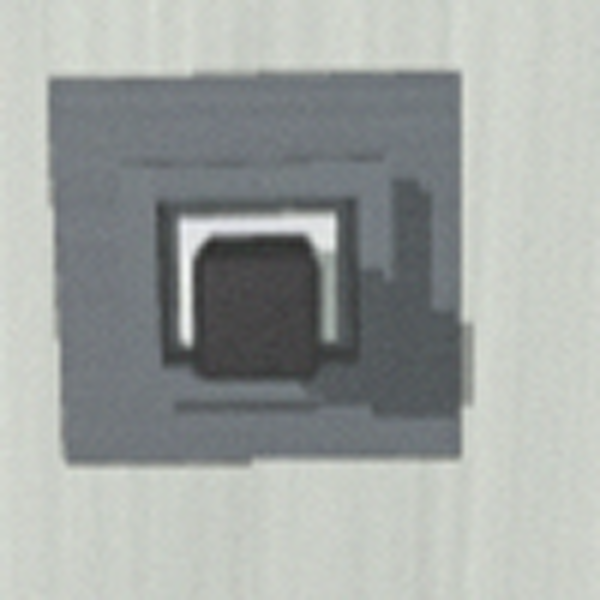

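View pics/c6.png

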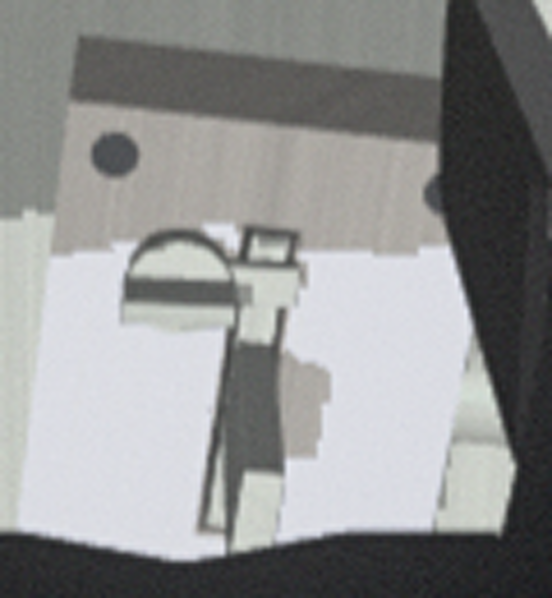

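```bash
python3 - <<'E'
from h import *
W=load('w2');T=load('top0');S=load('scene0')
f=lambda p:(275+(p[0]+.5)/6-.5,120+(p[1]+.5)/6-.5)
g=lambda p:(280+(p[0]+.5)/4.6-.5,290+(p[1]+.5)/4.6-.5)
print('key top',onz(W,*f((259,318)),.108))
C=np.array([onz(W,*f(p),.006) for p in [(50,78),(461,72),(461,458),(67,464)]]);print('foot',C.round(4).tolist(),C.mean(0))
C=np.array([onz(W,*f(p),.042) for p in [(160,200),(357,200),(357,362),(163,362)]]);print('pocket',C.round(4).tolist(),C.mean(0))
a,b=onz(W,*g((80,37)),.04),onz(W,*g((440,78)),.04);print('head far edge',a,b,np.degrees(np.arctan2(*(b-a)[1::-1])))
a=onz(W,*g((125,302)),.061);b=onz(W,*g((236,302)),.061);print('bar back edge',a,b,np.degrees(np.arctan2(*(b-a)[1::-1])))
for p in [(115,155)]: print('hole',onz(W,*g(p),.04))
f2=lambda p:(230+(p[0]+.5)/4.5-.5,200+(p[1]+.5)/4.5-.5)
sc=lambda p:(230+(p[0]+.5)/4.3-.5,200+(p[1]+.5)/4.3-.5)
h=[onz(T,*f2(p),.04) for p in [(459,127),(695,156),(677,315),(438,285)]]; print('holes T',np.round(h,4).tolist(),np.mean(h,0))
h=[onz(S,*sc(p),.04) for p in [(415,403),(143,473),(90,351),(346,291)]]; print('holes S',np.round(h,4).tolist(),np.mean(h,0))
d=(h[0]-h[1])+(h[3]-h[2]);print(np.degrees(np.arctan2(-d[0],d[1])))
E
```

```text
key top [0.53347429 0.22730375 0.108     ]
foot [[0.495, 0.261, 0.006], [0.569, 0.2632, 0.006], [0.5718, 0.1936, 0.006], [0.4975, 0.1913, 0.006]] [0.53331824 0.22725809 0.006     ]
pocket [[0.5166, 0.241, 0.042], [0.5494, 0.2416, 0.042], [0.5501, 0.2148, 0.042], [0.5171, 0.2143, 0.042]] [0.53331216 0.22793196 0.042     ]
head far edge [0.51214046 0.08319581 0.04      ] [0.6005646  0.07365245 0.04      ] -6.159920277898475
bar back edge [0.52419181 0.02345601 0.061     ] [0.55098694 0.02386333 0.061     ] 0.870897346374936
hole [0.52084079 0.05150499 0.04      ]
holes T [[0.602, 0.0429, 0.04], [0.5883, -0.0806, 0.04], [0.5047, -0.0713, 0.04], [0.5185, 0.0527, 0.04]] [ 0.55337076 -0.01406832  0.04      ]
holes S [[0.6036, 0.0411, 0.04], [0.5899, -0.0817, 0.04], [0.5063, -0.0726, 0.04], [0.52, 0.0508, 0.04]] [ 0.55494663 -0.01558708  0.04      ]
-6.361709604111328
```

jog_arm(
  dr=[
    [0, 0, 0],
    [0, 0, 0],
    [0, 0, 0],
    [0, 0, 0],
    [0, 0, 0],
    [0, 0, 0],
    [0, 0, 0],
    [0, 0, 0],
    [0, 0, 0],
    [0, 0, 0],
  ],
  slide=[
    [0, -0.014, 0.03],
    [0, -0.014, 0.03],
    [0, -0.012, 0.03],
    [0, 0, 0.02],
    [0, 0, 0.02],
    [0, 0, 0.02],
    [0, 0, 0.02],
    [0, 0, 0.01],
    [0, 0, 0.007],
    [0, 0, 0],
  ],
  gripper=[0.1, 0.1, 0.1, 0.1, 0.1, 0.1, 0.1, 0.1, 0.1, 0.1],
)

```text
time_s: 2.25
position: [0.5281, 0.2301, 0.0734]
tool_rot: [[1.0, 0.031, -0.001], [0.031, -1.0, -0.0], [-0.001, 0.0, -1.0]]
ft_force: [-0.4, 0.5, 0.0]
grip_width: 0.0471
```

```bash
python3 snap.py wrist w3;python3 snap.py top t3; python3 -c "
from h import *
crop('t3',220,210,290,290,7,'c7')"
```

```text
{'time_s': 2.3, 'q': [11.7746, 32.2025, 81.9354, 0.0011, 65.8466, 9.9841], 'position': [0.5285, 0.2302, 0.0741], 'ft_force': [0.3282, -0.5292, -0.1594], 'grip_width': 0.047}
yaw 1.79 [[1.0, 0.031, 0.0], [0.031, -1.0, 0.0], [0.0, -0.0, -1.0]]
{'time_s': 2.35, 'q': [11.7729, 32.1746, 81.9112, 0.0012, 65.8476, 9.9845], 'position': [0.5287, 0.2302, 0.0745], 'ft_force': [0.3135, 0.1281, 1.2792], 'grip_width': 0.0468}
yaw 1.79 [[1.0, 0.031, 0.001], [0.031, -1.0, 0.0], [0.001, -0.0, -1.0]]
```

View pics/w3.png

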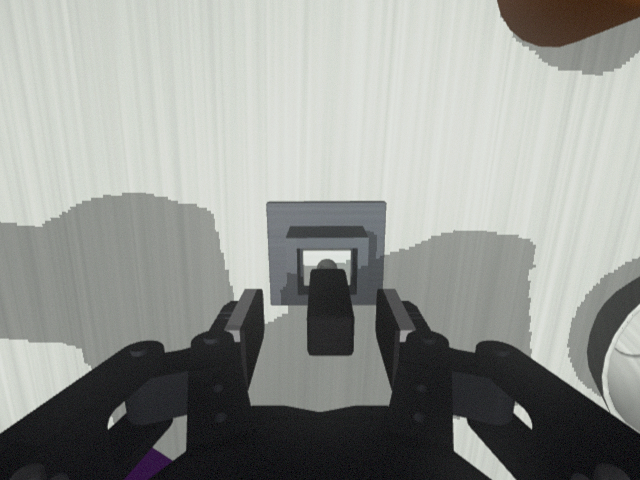

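```bash
python3 - <<'E'
from h import *
W=load('w3')
C=[onz(W,*p,.108) for p in [(307.5,310),(352,310),(307.5,355),(353.5,355)]];print(np.round(C,4).tolist(),np.mean(C,0))
print([onz(W,*p,.042).round(4).tolist() for p in [(299,250),(356,250)]])
E
```

```text
[[0.5243, 0.2384, 0.108], [0.5407, 0.239, 0.108], [0.5247, 0.2196, 0.108], [0.5423, 0.2202, 0.108]] [0.53296609 0.22930673 0.108     ]
[[0.5174, 0.2417, 0.042], [0.5482, 0.2427, 0.042]]
```

View pics/c7.png

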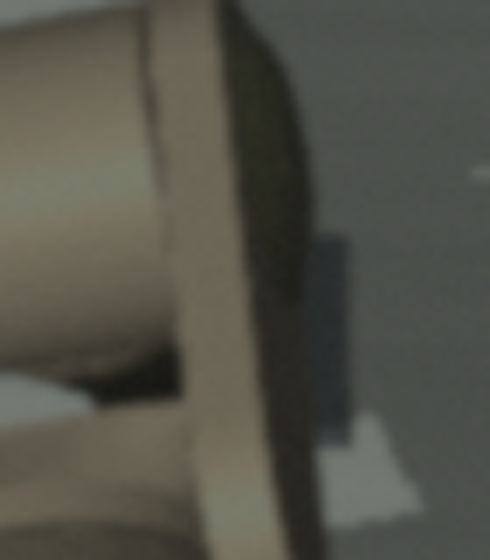

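jog_arm(
  dr=[
    [0, 0, 0],
    [0, 0, 0],
    [0, 0, 0],
    [0, 0, 0],
    [0, 0, 0],
    [0, 0, 0],
    [0, 0, 0],
    [0, 0, 0],
    [0, 0, 0],
    [0, 0, 0],
  ],
  slide=[
    [0.0035, 0.001, 0.001],
    [0, 0, 0],
    [0, 0, 0],
    [0, 0, 0],
    [0, 0, 0],
    [0, 0, 0],
    [0, 0, 0],
    [0, 0, 0],
    [0, 0, 0],
    [0, 0, 0],
  ],
  gripper=[0.1, 0.1, -1, -1, -1, -1, -1, -1, -1, -1],
  force=50,
)

```text
time_s: 3.35
position: [0.5321, 0.2292, 0.0732]
tool_rot: [[1.0, 0.031, 0.001], [0.031, -1.0, 0.0], [0.001, -0.0, -1.0]]
ft_force: [1.7, -0.2, 5.0]
grip_width: 0.0168
```

```bash
python3 snap.py wrist w4
```

```text
{'time_s': 3.4, 'q': [11.6029, 32.5099, 81.5147, -0.0021, 65.9319, 9.8246], 'position': [0.5321, 0.2292, 0.0731], 'ft_force': [-0.0409, 0.044, 5.5249], 'grip_width': 0.0169}
yaw 1.78 [[1.0, 0.031, 0.001], [0.031, -1.0, 0.0], [0.001, -0.0, -1.0]]
```

View pics/w4.png

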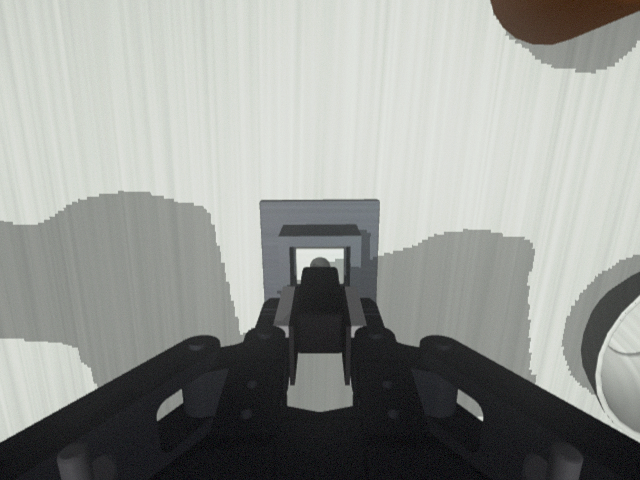

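jog_arm(
  dr=[
    [0, 0, 0],
    [0, 0, 0],
    [0, 0, 0],
    [0, 0, 0],
    [0, 0, 0],
    [0, 0, 0],
    [0, 0, 0],
    [0, 0, 0],
    [0, 0, 0],
    [0, 0, 0],
  ],
  slide=[
    [0, 0, -0.015],
    [0, 0, -0.035],
    [0, 0, -0.04],
    [0, 0.01, -0.037],
    [0, 0.035, 0],
    [0, 0.045, 0],
    [0, 0.045, 0],
    [-0.001, 0.04, 0],
    [-0.001, 0.023, 0],
    [0, 0.01, 0],
  ],
  gripper=[-1, -1, -1, -1, -1, -1, -1, -1, -1, -1],
)

```text
time_s: 4.4
position: [0.5359, 0.0193, 0.1991]
tool_rot: [[1.0, 0.029, -0.002], [0.029, -1.0, 0.0], [-0.002, -0.0, -1.0]]
ft_force: [-0.1, 1.5, -1.5]
grip_width: 0.0172
```

```bash
python3 snap.py scene s5;python3 snap.py wrist w5; python3 -c "
from h import *
crop('w5',250,150,400,290,4.2,'c8'); crop('s5',230,200,410,340,4.3,'c9')"
```

```text
{'time_s': 4.45, 'q': [-10.5918, 21.2274, 78.1164, -0.025, 80.7405, -12.2303], 'position': [0.5361, 0.0192, 0.1992], 'ft_force': [1.0075, -1.5442, -1.1537], 'grip_width': 0.0167}
yaw 1.64 [[1.0, 0.029, -0.002], [0.029, -1.0, -0.0], [-0.002, 0.0, -1.0]]
{'time_s': 4.5, 'q': [-10.4513, 21.2187, 78.1023, 0.0057, 80.7463, -12.1379], 'position': [0.5362, 0.0206, 0.1993], 'ft_force': [0.2704, 0.9892, -0.9799], 'grip_width': 0.0163}
yaw 1.69 [[1.0, 0.029, -0.001], [0.029, -1.0, 0.0], [-0.001, -0.0, -1.0]]
```

View pics/c8.png

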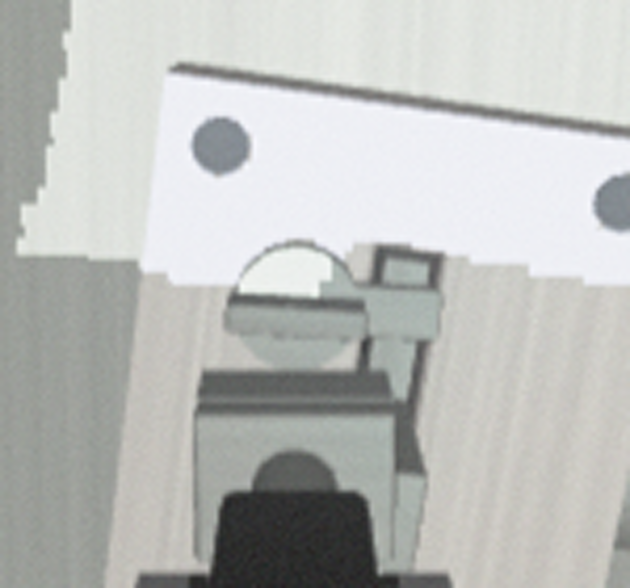

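View pics/c9.png

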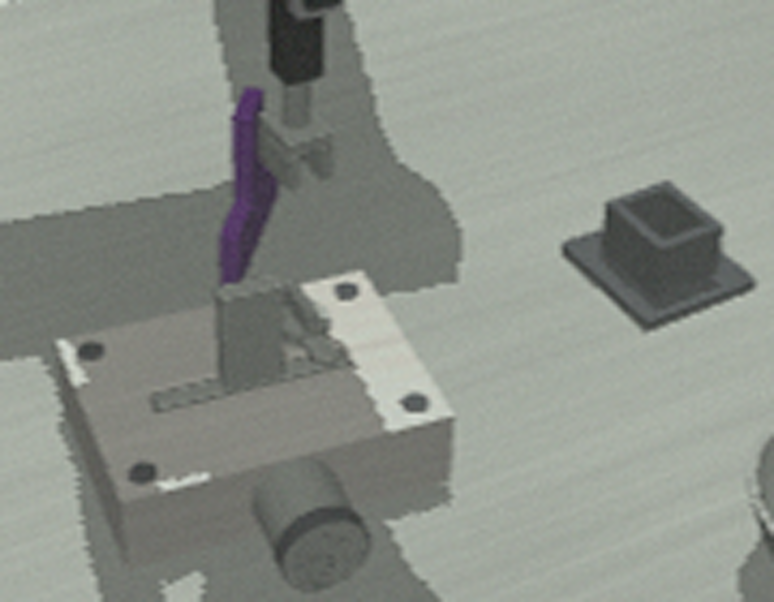

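```bash
python3 -c "
from h import *
crop('w5',295,205,365,265,10,'c10')"
```

```text
(no output)
```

View pics/c10.png

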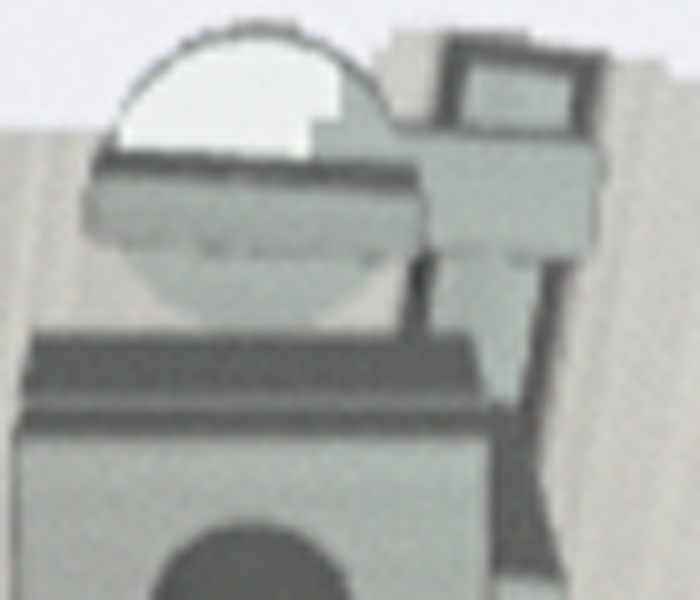

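```bash
python3 - <<'E'
from h import *
W=load('w5')
g=lambda p:(295+(p[0]+.5)/10-.5,205+(p[1]+.5)/10-.5)
C=[onz(W,*g(p),.061) for p in [(90,178),(422,190),(420,252),(90,240)]];print(np.round(C,4).tolist(),np.mean(C,0))
C=[onz(W,*g(p),.132) for p in [(32,333),(472,333)]];print(np.round(C,4).tolist(),np.mean(C,0)-[0,.011,0])
C=[onz(W,*g(p),.148) for p in [(15,430),(492,430)]];print(np.round(C,4).tolist(),np.mean(C,0)-[0,.011,0])
c=load('w5');print(-c['R'].T@c['t'])
E
```

```text
[[0.5235, 0.0228, 0.061], [0.551, 0.0226, 0.061], [0.551, 0.0173, 0.061], [0.5236, 0.0175, 0.061]] [0.53725456 0.0200529  0.061     ]
[[0.5228, 0.0281, 0.132], [0.5508, 0.0289, 0.132]] [0.53677521 0.01748459 0.132     ]
[[0.5227, 0.0263, 0.148], [0.5511, 0.0271, 0.148]] [0.53692975 0.01570031 0.148     ]
[0.53527251 0.08726874 0.35701065]
```

jog_arm(
  dr=[
    [0, 0, 0.018],
    [0, 0, 0.018],
    [0, 0, 0],
    [0, 0, 0],
    [0, 0, 0],
    [0, 0, 0],
    [0, 0, 0],
    [0, 0, 0],
    [0, 0, 0],
    [0, 0, 0],
  ],
  slide=[
    [0.0003, -0.0015, 0.02],
    [0, 0, 0.02],
    [0, 0, 0.016],
    [0, 0, 0.008],
    [0, 0, 0],
    [0, 0, 0],
    [0, 0, 0],
    [0, 0, 0],
    [0, 0, 0],
    [0, 0, 0],
  ],
  gripper=[-1, -1, -1, -1, -1, -1, -1, -1, -1, -1],
)

```text
time_s: 5.5
position: [0.5367, 0.0226, 0.1361]
tool_rot: [[1.0, -0.005, 0.0], [-0.005, -1.0, -0.0], [0.0, 0.0, -1.0]]
ft_force: [-0.1, -0.2, -0.9]
grip_width: 0.0167
```

```bash
python3 snap.py scene s6;python3 snap.py wrist w6; python3 -c "
from h import *
crop('w6',280,190,360,290,6,'c11'); crop('s6',270,225,330,285,10,'c12')"
```

```text
{'time_s': 5.55, 'q': [-10.2185, 24.6702, 83.8704, 0.0, 71.4439, -9.9265], 'position': [0.5366, 0.0227, 0.136], 'ft_force': [0.0511, -0.3693, -2.1597], 'grip_width': 0.0168}
yaw -0.29 [[1.0, -0.005, 0.0], [-0.005, -1.0, -0.0], [0.0, 0.0, -1.0]]
{'time_s': 5.6, 'q': [-10.2213, 24.6745, 83.8712, -0.0022, 71.4438, -9.9287], 'position': [0.5366, 0.0226, 0.1359], 'ft_force': [-0.4506, 0.044, -1.8227], 'grip_width': 0.0168}
yaw -0.29 [[1.0, -0.005, 0.0], [-0.005, -1.0, -0.0], [0.0, 0.0, -1.0]]
```

View pics/c11.png

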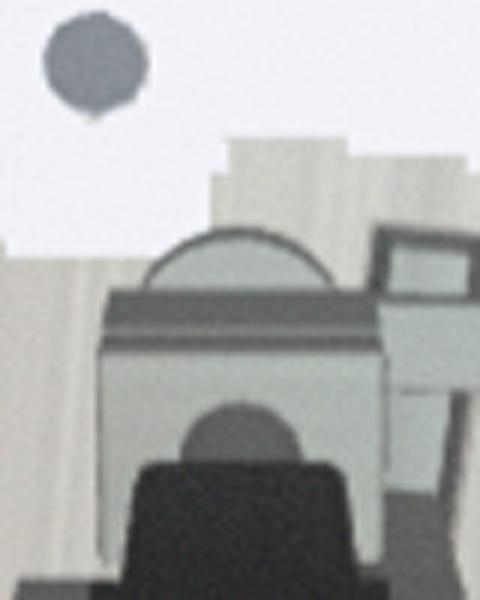

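View pics/c12.png

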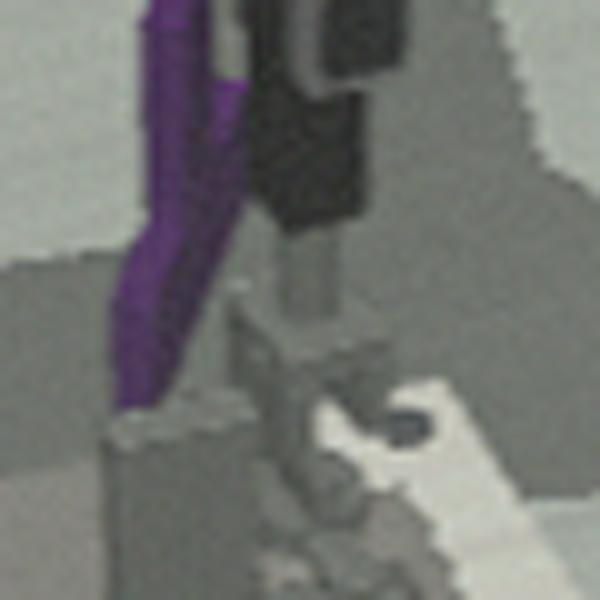

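```bash
python3 - <<'E'
from h import *
W=load('w6')
g=lambda p:(280+(p[0]+.5)/6-.5,190+(p[1]+.5)/6-.5)
print('collar top pt',onz(W,*g((240,228)),.049)-[0,.013,0])
a,b=onz(W,*g((146,285)),.049),onz(W,*g((334,285)),.049);c=(a+b)/2;h=np.linalg.norm(a-b)/2;print('collar chord',c-[0,np.sqrt(.013**2-h*h),0],h)
for r,z in [(290,.069),(328,.085),(350,.085)]:
  a,b=onz(W,*g((107,r)),z),onz(W,*g((380,r)),z);print('fork',(a+b)/2-[0,.011,0],np.linalg.norm(a-b))
W=load('w5')
g=lambda p:(295+(p[0]+.5)/10-.5,205+(p[1]+.5)/10-.5)
print('w5 collar top',onz(W,*g((258,22)),.049)-[0,.013,0])
W=load('w4'); C=[onz(W,*p,.108) for p in [(297.5,352),(342,352)]];print('w4 key -y top edge +9',np.mean(C,0)+[0,.009,0])
S=load('s6');sc=lambda p:(270+(p[0]+.5)/10-.5,225+(p[1]+.5)/10-.5)
print('bar +x end in scene', proj(S,[.55,.020,.061]),'fork end gap center expected',proj(S,[.5506,.0226,.069]), proj(S,[.5506,.0116,.069]),proj(S,[.5506,.0336,.069]))
E
```

```text
collar top pt [0.53757685 0.02109311 0.049     ]
collar chord [0.53754278 0.02017612 0.049     ] 0.010839750817048143
fork [0.53792851 0.02098359 0.069     ] 0.028927537362337653
fork [0.5378984 0.0212831 0.085    ] 0.026997597600249664
fork [0.5378879  0.01901751 0.085     ] 0.02707284525888069
w5 collar top [0.53705202 0.02116003 0.049     ]
w4 key -y top edge +9 [0.53329793 0.22930138 0.108     ]
bar +x end in scene [303.30520797 271.88229666] fork end gap center expected [304.67023995 268.42636918] [299.53614913 270.05430139] [309.7506139  266.81546968]
```

jog_arm(
  dr=[
    [0, 0, 0],
    [0, 0, 0],
    [0, 0, 0],
    [0, 0, 0],
    [0, 0, 0],
    [0, 0, 0],
    [0, 0, 0],
    [0, 0, 0],
    [0, 0, 0],
    [0, 0, 0],
  ],
  slide=[
    [0, 0.0003, 0.004],
    [0, 0, 0.003],
    [0, 0, 0.003],
    [0, 0, 0.003],
    [0, 0, 0.003],
    [0, 0, 0.002],
    [0, 0, 0],
    [0, 0, 0],
    [0, 0, 0],
    [0, 0, 0],
  ],
  gripper=[-1, -1, -1, -1, -1, -1, -1, -1, -1, -1],
)

```text
time_s: 6.6
position: [0.5366, 0.0224, 0.1179]
tool_rot: [[1.0, -0.005, 0.0], [-0.005, -1.0, -0.0], [0.0, 0.0, -1.0]]
ft_force: [-0.4, -0.1, -1.9]
grip_width: 0.0168
```

```bash
python3 snap.py scene s7;python3 snap.py wrist w7; python3 -c "
from h import *
crop('w7',260,150,400,290,4,'c11'); crop('s7',270,225,330,285,10,'c12')"
```

```text
{'time_s': 6.65, 'q': [-10.2466, 25.83, 85.3145, 0.0, 68.8422, -9.9605], 'position': [0.5366, 0.0224, 0.1179], 'ft_force': [-0.165, -0.2697, -1.9343], 'grip_width': 0.0173}
yaw -0.29 [[1.0, -0.005, 0.0], [-0.005, -1.0, -0.0], [0.0, 0.0, -1.0]]
{'time_s': 6.7, 'q': [-10.2471, 25.8292, 85.3181, -0.0003, 68.8398, -9.9608], 'position': [0.5366, 0.0224, 0.1179], 'ft_force': [0.2058, -0.2069, -1.4433], 'grip_width': 0.0167}
yaw -0.29 [[1.0, -0.005, 0.0], [-0.005, -1.0, -0.0], [0.0, 0.0, -1.0]]
```

View pics/c12.png

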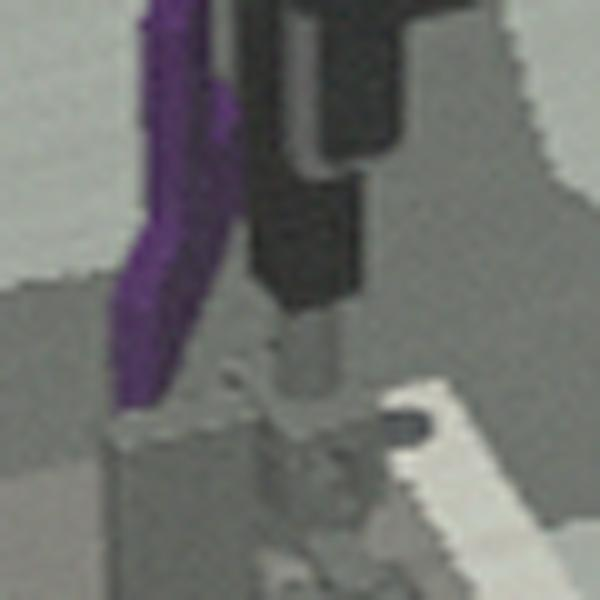

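View pics/c11.png

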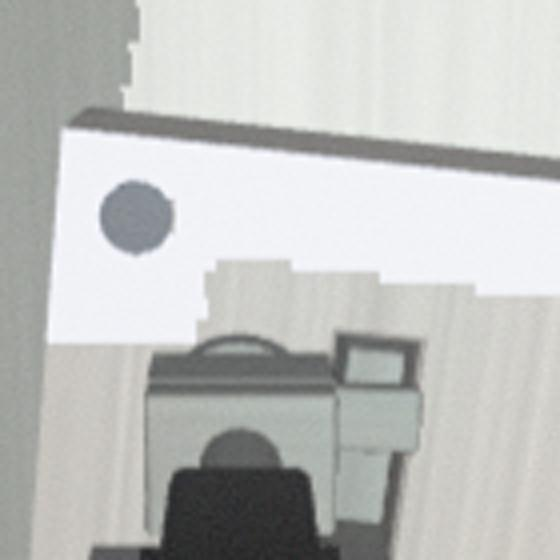

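jog_arm(
  dr=[
    [0, 0, -0.07],
    [0, 0, -0.07],
    [0, 0, -0.07],
    [0, 0, -0.07],
    [0, 0, -0.07],
    [0, 0, -0.07],
    [0, 0, -0.07],
    [0, 0, -0.07],
    [0, 0, -0.07],
    [0, 0, -0.07],
  ],
  slide=[
    [0, 0, 0],
    [0, 0, 0],
    [0, 0, 0],
    [0, 0, 0],
    [0, 0, 0],
    [0, 0, 0],
    [0, 0, 0],
    [0, 0, 0],
    [0, 0, 0],
    [0, 0, 0],
  ],
  gripper=[-1, -1, -1, -1, -1, -1, -1, -1, -1, -1],
)

```text
time_s: 7.7
position: [0.5362, 0.022, 0.1177]
tool_rot: [[0.766, 0.643, -0.001], [0.643, -0.766, -0.001], [-0.001, -0.0, -1.0]]
ft_force: [-1.4, -2.2, -2.8]
grip_width: 0.0171
```

```bash
python3 snap.py wrist w8; python3 -c "
from rig import observe
print(observe()['wrist_torque'])
from h import *
crop('w8',240,150,400,290,4,'c11')"
```

```text
{'time_s': 7.75, 'q': [-10.2672, 25.8336, 85.343, -0.0543, 68.8671, -50.42], 'position': [0.5363, 0.022, 0.1178], 'ft_force': [-1.4127, -1.349, -0.9598], 'grip_width': 0.0171}
yaw 40.17 [[0.764, 0.645, -0.001], [0.645, -0.764, -0.001], [-0.001, -0.0, -1.0]]
[-0.3618307   0.11683855 -0.03955288]
```

View pics/c11.png

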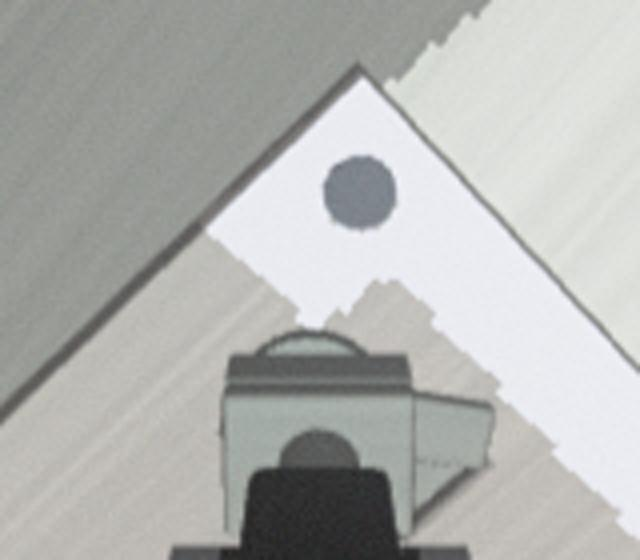

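jog_arm(
  dr=[
    [0, 0, -0.07],
    [0, 0, -0.07],
    [0, 0, -0.07],
    [0, 0, -0.07],
    [0, 0, -0.07],
    [0, 0, -0.07],
    [0, 0, -0.07],
    [0, 0, -0.07],
    [0, 0, -0.07],
    [0, 0, -0.03],
  ],
  slide=[
    [0, 0, 0],
    [0, 0, 0],
    [0, 0, 0],
    [0, 0, 0],
    [0, 0, 0],
    [0, 0, 0],
    [0, 0, 0],
    [0, 0, 0],
    [0, 0, 0],
    [0, 0, 0],
  ],
  gripper=[-1, -1, -1, -1, -1, -1, -1, -1, -1, -1],
)

```text
time_s: 8.75
position: [0.5359, 0.0222, 0.1177]
tool_rot: [[0.214, 0.977, -0.002], [0.977, -0.214, -0.0], [-0.001, -0.002, -1.0]]
ft_force: [-3.1, -2.2, -1.4]
grip_width: 0.0168
```

```bash
python3 snap.py wrist w9; python3 -c "
from rig import observe
print(observe()['wrist_torque'])
from h import *
crop('w9',240,150,400,290,4,'c11')"
```

```text
{'time_s': 8.8, 'q': [-10.2555, 25.8325, 85.3621, -0.0253, 68.895, -87.9545], 'position': [0.536, 0.0223, 0.1177], 'ft_force': [-3.941, -2.1547, -1.3137], 'grip_width': 0.0171}
yaw 77.71 [[0.213, 0.977, -0.002], [0.977, -0.213, -0.0], [-0.0, -0.002, -1.0]]
[-0.23955002  0.73519282 -0.06336637]
```

View pics/c11.png

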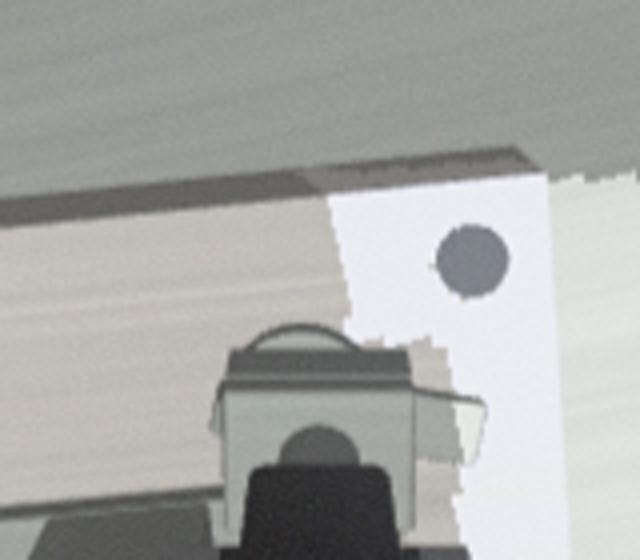

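jog_arm(
  dr=[
    [0, 0, 0.04],
    [0, 0, 0.03],
    [0, 0, 0],
    [0, 0, 0],
    [0, 0, 0],
    [0, 0, 0],
    [0, 0, 0],
    [0, 0, 0],
    [0, 0, 0],
    [0, 0, 0],
  ],
  slide=[
    [0, 0, 0],
    [0, 0, 0],
    [0, 0, -0.006],
    [0, 0, -0.008],
    [0, 0, -0.012],
    [0, 0, -0.025],
    [0, 0, -0.025],
    [0, 0, -0.01],
    [0, 0, 0],
    [0, 0, 0],
  ],
  gripper=[-1, -1, -1, -1, -1, -1, -1, -1, -1, -1],
)

```text
time_s: 9.8
position: [0.5363, 0.0225, 0.203]
tool_rot: [[0.282, 0.959, -0.001], [0.959, -0.282, 0.0], [-0.0, -0.001, -1.0]]
ft_force: [-0.1, -0.4, -2.7]
grip_width: 0.0169
```

```bash
python3 snap.py wrist w10; python3 -c "
from h import *
from rig import observe
crop('w10',230,150,400,290,4,'c11')
s=observe(); plan(s['position'],s['tool_rot'],[.5321,.2292,.19],yawR(1.78),10)"
```

```text
{'time_s': 9.85, 'q': [-10.2495, 21.0866, 77.7284, 0.0036, 81.2953, -83.8722], 'position': [0.5361, 0.0225, 0.2027], 'ft_force': [-0.0863, 0.1466, -0.7348], 'grip_width': 0.0167}
yaw 73.62 [[0.282, 0.959, -0.002], [0.959, -0.282, 0.0], [-0.0, -0.002, -1.0]]
dr each [-0.0002, 0.0001, 0.1254] rows 10
[[0.0197, -0.0062, 0.0013], [0.0188, -0.0086, 0.0013], [0.0176, -0.0109, 0.0013], [0.0161, -0.013, 0.0013], [0.0143, -0.0149, 0.0013], [0.0123, -0.0166, 0.0013], [0.0101, -0.018, 0.0013], [0.0078, -0.0191, 0.0013], [0.0054, -0.02, 0.0013], [0.0028, -0.0205, 0.0013]]
```

View pics/c11.png

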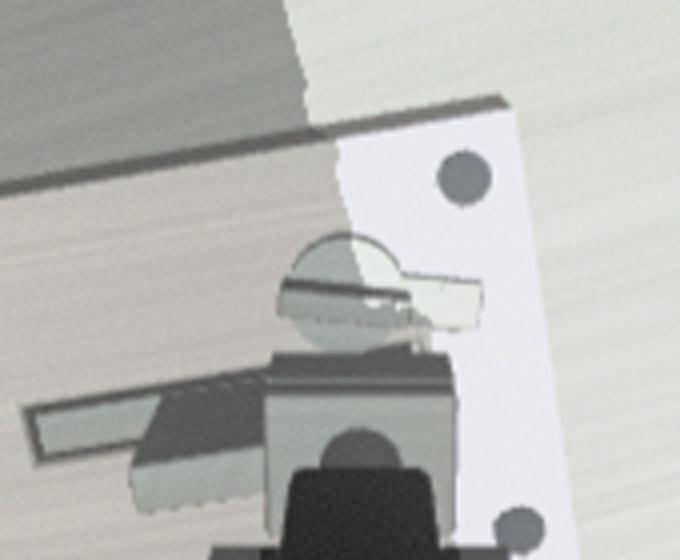

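jog_arm(
  dr=[
    [0, 0, 0.125],
    [0, 0, 0.125],
    [0, 0, 0.125],
    [0, 0, 0.125],
    [0, 0, 0.126],
    [0, 0, 0.126],
    [0, 0, 0.126],
    [0, 0, 0.126],
    [0, 0, 0.125],
    [0, 0, 0.125],
  ],
  slide=[
    [0.0197, -0.0062, 0.001],
    [0.0188, -0.0086, 0.001],
    [0.0176, -0.0109, 0.001],
    [0.0161, -0.013, 0.001],
    [0.0143, -0.0149, 0.001],
    [0.0123, -0.0166, 0.001],
    [0.0101, -0.018, 0.001],
    [0.0078, -0.0191, 0.001],
    [0.0054, -0.02, 0.001],
    [0.0028, -0.0205, 0.001],
  ],
  gripper=[-1, -1, -1, -1, -1, -1, -1, -1, -1, -1],
)

```text
time_s: 10.85
position: [0.5321, 0.2298, 0.1924]
tool_rot: [[1.0, 0.026, -0.002], [0.026, -1.0, -0.0], [-0.002, 0.0, -1.0]]
ft_force: [-0.1, 0.2, -0.9]
grip_width: 0.017
```

```bash
python3 snap.py scene s11; python3 snap.py wrist w11;python3 snap.py wrist w12; python3 -c "
from h import *
crop('w12',260,130,380,290,5,'c11'); crop('s11',340,180,420,280,6,'c12')"
```

```text
{'time_s': 10.9, 'q': [11.8891, 25.8916, 71.6458, 0.0839, 82.6021, 10.6944], 'position': [0.5317, 0.2324, 0.1922], 'ft_force': [-2.1131, 1.3751, -2.7496], 'grip_width': 0.017}
yaw 1.18 [[1.0, 0.021, -0.003], [0.021, -1.0, 0.001], [-0.003, -0.001, -1.0]]
{'time_s': 10.95, 'q': [11.758, 25.8457, 71.7048, 0.0316, 82.5905, 9.9783], 'position': [0.5318, 0.2309, 0.1923], 'ft_force': [0.1272, -0.4915, -1.3883], 'grip_width': 0.0165}
yaw 1.78 [[1.0, 0.031, -0.003], [0.031, -1.0, 0.0], [-0.003, -0.0, -1.0]]
{'time_s': 11.0, 'q': [11.652, 25.8088, 71.7326, -0.0049, 82.592, 9.6966], 'position': [0.532, 0.2297, 0.1925], 'ft_force': [0.3495, -0.6807, -1.6209], 'grip_width': 0.0167}
yaw 1.96 [[0.999, 0.034, -0.002], [0.034, -0.999, -0.001], [-0.002, 0.0, -1.0]]
```

View pics/c11.png

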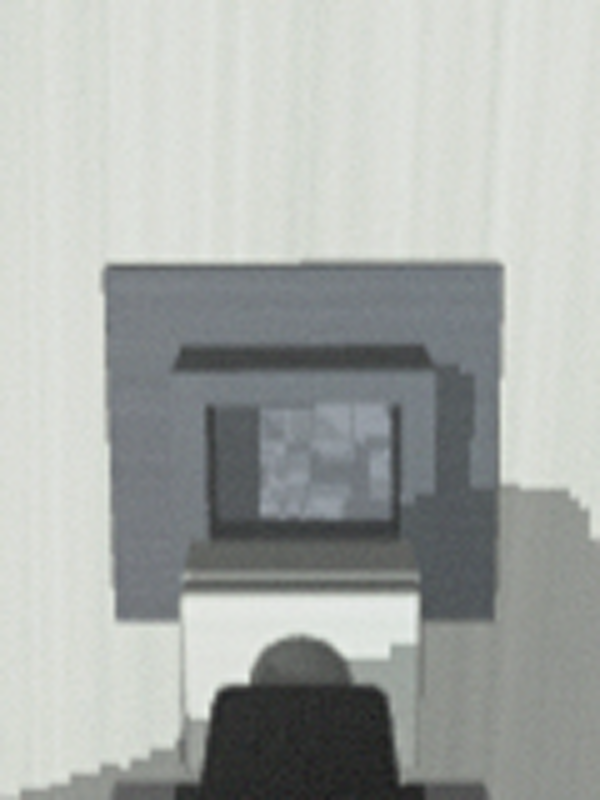

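View pics/c12.png

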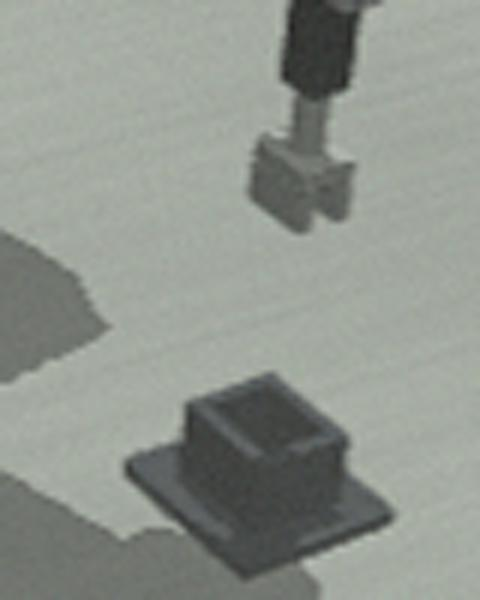

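jog_arm(
  dr=[
    [0, 0, 0],
    [0, 0, 0],
    [0, 0, 0],
    [0, 0, 0],
    [0, 0, 0],
    [0, 0, 0],
    [0, 0, 0],
    [0, 0, 0],
    [0, 0, 0],
    [0, 0, 0],
  ],
  slide=[
    [0, 0, 0.02],
    [0, 0, 0.025],
    [0, 0, 0.02],
    [0, 0, 0.005],
    [0, 0, 0],
    [0, 0, 0],
    [0, 0, 0],
    [0, 0, 0],
    [0, 0, 0],
    [0, 0, 0],
  ],
  gripper=[-1, -1, -1, -1, -1, -1, -1, -1, -1, -1],
)

```text
time_s: 12.0
position: [0.5326, 0.2291, 0.1241]
tool_rot: [[1.0, 0.031, 0.0], [0.031, -1.0, 0.0], [0.0, -0.0, -1.0]]
ft_force: [-0.2, 0.9, -1.7]
grip_width: 0.0169
```

```bash
python3 snap.py scene s13;  python3 -c "
from h import *
crop('s13',340,180,420,280,6,'c12')"
```

```text
{'time_s': 12.05, 'q': [11.583, 29.2789, 77.8202, 0.0014, 72.8865, 9.7989], 'position': [0.5326, 0.2291, 0.124], 'ft_force': [-0.2095, -0.5838, -1.0114], 'grip_width': 0.0168}
yaw 1.78 [[1.0, 0.031, 0.0], [0.031, -1.0, 0.0], [0.0, -0.0, -1.0]]
```

View pics/c12.png

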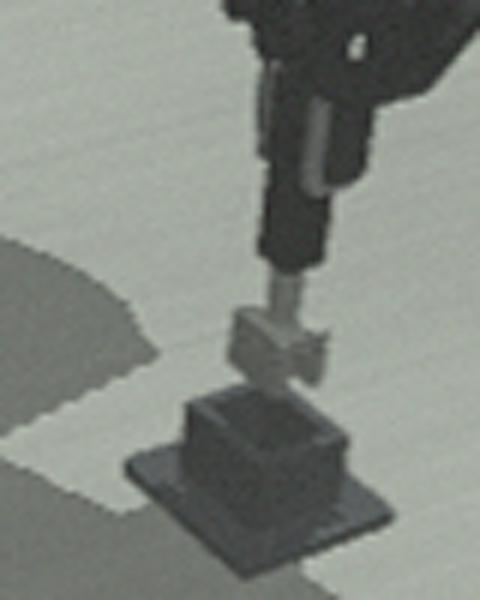

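jog_arm(
  dr=[
    [0, 0, 0],
    [0, 0, 0],
    [0, 0, 0],
    [0, 0, 0],
    [0, 0, 0],
    [0, 0, 0],
    [0, 0, 0],
    [0, 0, 0],
    [0, 0, 0],
    [0, 0, 0],
  ],
  slide=[
    [-0.0005, 0, 0.006],
    [0, 0, 0.006],
    [0, 0, 0.008],
    [0, 0, 0.008],
    [0, 0, 0.008],
    [0, 0, 0.007],
    [0, 0, 0.005],
    [0, 0, 0.0015],
    [0, 0, 0],
    [0, 0, 0],
  ],
  gripper=[-1, -1, -1, -1, -1, -1, -1, -1, -1, -1],
)

```text
time_s: 13.05
position: [0.5323, 0.2291, 0.0746]
tool_rot: [[1.0, 0.031, 0.001], [0.031, -1.0, 0.0], [0.001, -0.0, -1.0]]
ft_force: [0.5, 0.7, -1.3]
grip_width: 0.0169
```

Down by 1 mm more, then open part-way (not wide).

jog_arm(
  dr=[
    [0, 0, 0],
    [0, 0, 0],
    [0, 0, 0],
    [0, 0, 0],
    [0, 0, 0],
    [0, 0, 0],
    [0, 0, 0],
    [0, 0, 0],
    [0, 0, 0],
    [0, 0, 0],
  ],
  slide=[
    [0, 0, 0.001],
    [0, 0, 0],
    [0, 0, 0],
    [0, 0, 0],
    [0, 0, 0],
    [0, 0, 0],
    [0, 0, -0.005],
    [0, 0, -0.015],
    [0, 0, -0.03],
    [0, 0, -0.03],
  ],
  gripper=[-1, -0.2, -0.1, 0.1, 0.1, 0.1, 0.1, 0.1, 0.1, 0.1],
)

```text
time_s: 14.05
position: [0.5319, 0.229, 0.1544]
tool_rot: [[1.0, 0.031, -0.001], [0.031, -1.0, -0.0], [-0.001, 0.0, -1.0]]
ft_force: [1.0, 0.1, -0.4]
grip_width: 0.0472
```

```bash
python3 snap.py scene s14; python3 snap.py wrist w14; python3 -c "
from h import *
crop('s14',340,180,420,280,6,'c12')"
```

```text
{'time_s': 14.1, 'q': [11.5978, 27.234, 74.9647, -0.001, 77.3235, 9.812], 'position': [0.5339, 0.2295, 0.1599], 'ft_force': [1.4281, 0.74, 4.4806], 'grip_width': 0.0469}
yaw 1.79 [[0.999, 0.031, 0.008], [0.031, -1.0, 0.002], [0.008, -0.001, -1.0]]
{'time_s': 14.15, 'q': [11.5967, 27.3384, 75.1613, -0.0, 77.0397, 9.8119], 'position': [0.5338, 0.2295, 0.1577], 'ft_force': [0.8543, -0.8163, 0.5993], 'grip_width': 0.0466}
yaw 1.78 [[0.999, 0.031, 0.008], [0.031, -1.0, 0.002], [0.008, -0.001, -1.0]]
```

View pics/c12.png

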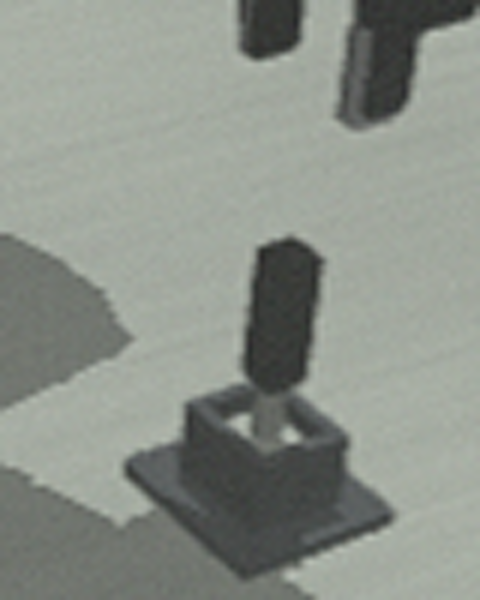

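View pics/w14.png

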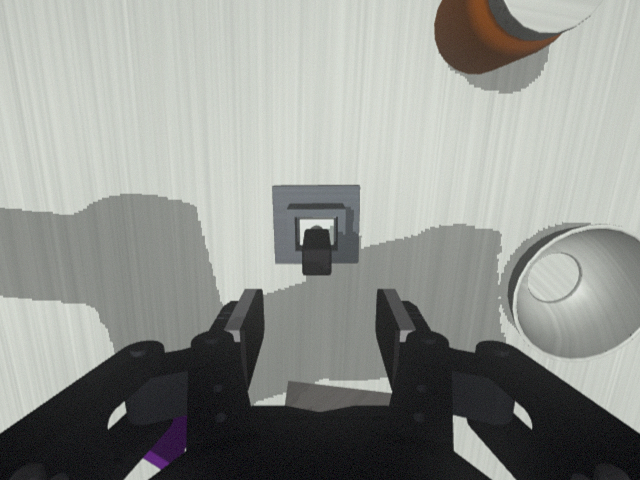

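```bash
python3 - <<'E'
from h import *
from rig import observe
s=observe(); print(s['position']); plan([.5320,.229,.155],yawR(1.78),[.614,-.363,.40],yawR(-59),20)
E
```

```text
[0.53381111 0.22949177 0.15773604]
dr each [0.0, 0.0, 0.053] rows 20
[[0.0032, 0.0297, -0.0122], [0.0047, 0.0295, -0.0122], [0.0063, 0.0292, -0.0122], [0.0078, 0.0288, -0.0122], [0.0094, 0.0284, -0.0122], [0.0109, 0.0278, -0.0122], [0.0123, 0.0272, -0.0122], [0.0137, 0.0265, -0.0122], [0.0151, 0.0258, -0.0122], [0.0165, 0.0249, -0.0122], [0.0178, 0.024, -0.0122], [0.019, 0.023, -0.0122], [0.0202, 0.022, -0.0122], [0.0214, 0.0209, -0.0122], [0.0224, 0.0197, -0.0122], [0.0234, 0.0185, -0.0122], [0.0244, 0.0173, -0.0122], [0.0253, 0.0159, -0.0122], [0.0261, 0.0146, -0.0122], [0.0268, 0.0132, -0.0122]]
```

jog_arm(
  dr=[
    [0, 0, 0.053],
    [0, 0, 0.053],
    [0, 0, 0.053],
    [0, 0, 0.053],
    [0, 0, 0.053],
    [0, 0, 0.053],
    [0, 0, 0.053],
    [0, 0, 0.053],
    [0, 0, 0.053],
    [0, 0, 0.053],
  ],
  slide=[
    [0.003, 0.03, -0.0122],
    [0.005, 0.0295, -0.0122],
    [0.006, 0.029, -0.0122],
    [0.008, 0.029, -0.0122],
    [0.009, 0.028, -0.0122],
    [0.011, 0.028, -0.0122],
    [0.012, 0.027, -0.0122],
    [0.014, 0.0265, -0.0122],
    [0.015, 0.026, -0.0122],
    [0.0165, 0.025, -0.0122],
  ],
  gripper=[0.1, 0.1, 0.1, 0.1, 0.1, 0.1, 0.1, 0.1, 0.1, 0.1],
)

```text
time_s: 15.15
position: [0.5725, -0.0681, 0.2754]
tool_rot: [[0.877, -0.481, -0.001], [-0.481, -0.877, 0.0], [-0.001, 0.0, -1.0]]
ft_force: [-0.4, -0.2, -0.2]
grip_width: 0.047
```

jog_arm(
  dr=[
    [0, 0, 0.053],
    [0, 0, 0.053],
    [0, 0, 0.053],
    [0, 0, 0.053],
    [0, 0, 0.053],
    [0, 0, 0.053],
    [0, 0, 0.053],
    [0, 0, 0.053],
    [0, 0, 0.053],
    [0, 0, 0.053],
  ],
  slide=[
    [0.018, 0.024, -0.0122],
    [0.019, 0.023, -0.0122],
    [0.02, 0.022, -0.0122],
    [0.0215, 0.021, -0.0122],
    [0.0225, 0.02, -0.0122],
    [0.0235, 0.0185, -0.0122],
    [0.0245, 0.017, -0.0122],
    [0.025, 0.016, -0.0122],
    [0.026, 0.0145, -0.0122],
    [0.027, 0.013, -0.0122],
  ],
  gripper=[0.1, 0.1, 0.1, 0.1, 0.1, 0.1, 0.1, 0.1, 0.1, 0.1],
)

```text
time_s: 16.15
position: [0.6063, -0.3595, 0.3895]
tool_rot: [[0.514, -0.858, 0.002], [-0.858, -0.514, -0.001], [0.002, -0.002, -1.0]]
ft_force: [15.0, -15.1, 11.9]
grip_width: 0.047
```

```bash
python3 snap.py scene s15; python3 snap.py top t15; python3 snap.py wrist w15; python3 snap.py wrist w16
```

```text
{'time_s': 16.2, 'q': [-40.5596, 41.0295, 12.99, 0.0135, 126.4399, 18.9182], 'position': [0.6043, -0.3625, 0.385], 'ft_force': [-0.032, -2.0906, -4.7843], 'grip_width': 0.0471}
yaw -59.47 [[0.508, -0.861, -0.006], [-0.861, -0.508, 0.005], [-0.008, 0.002, -1.0]]
{'time_s': 16.25, 'q': [-40.4387, 40.9746, 12.9784, 0.0402, 126.2727, 18.8301], 'position': [0.6056, -0.3615, 0.3858], 'ft_force': [0.4854, -0.5127, -0.9792], 'grip_width': 0.0469}
yaw -59.25 [[0.511, -0.859, -0.003], [-0.859, -0.511, 0.003], [-0.004, 0.001, -1.0]]
{'time_s': 16.3, 'q': [-40.3146, 40.8526, 12.8653, 0.0681, 126.2173, 18.7965], 'position': [0.6064, -0.3601, 0.3879], 'ft_force': [0.3785, 0.6498, 0.8245], 'grip_width': 0.0466}
yaw -59.07 [[0.514, -0.858, 0.001], [-0.858, -0.514, -0.0], [0.001, -0.001, -1.0]]
{'time_s': 16.35, 'q': [-40.2248, 40.7459, 12.7677, 0.0792, 126.2093, 18.7873], 'position': [0.6069, -0.359, 0.3898], 'ft_force': [0.1719, -0.1069, 0.6582], 'grip_width': 0.0468}
yaw -58.97 [[0.516, -0.857, 0.004], [-0.857, -0.516, -0.002], [0.004, -0.003, -1.0]]
```

View pics/w16.png

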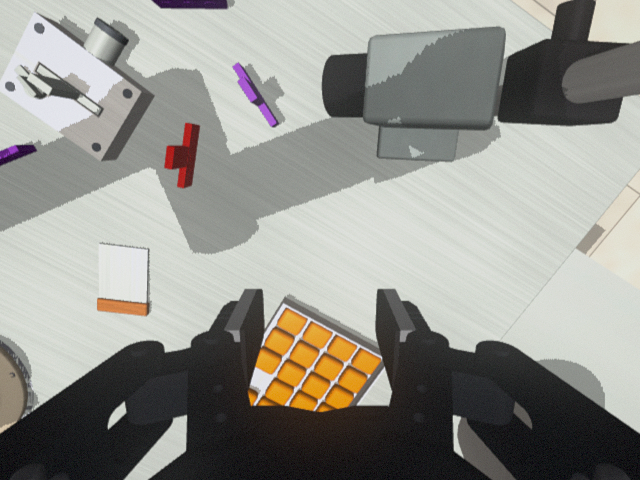

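View pics/s15.png

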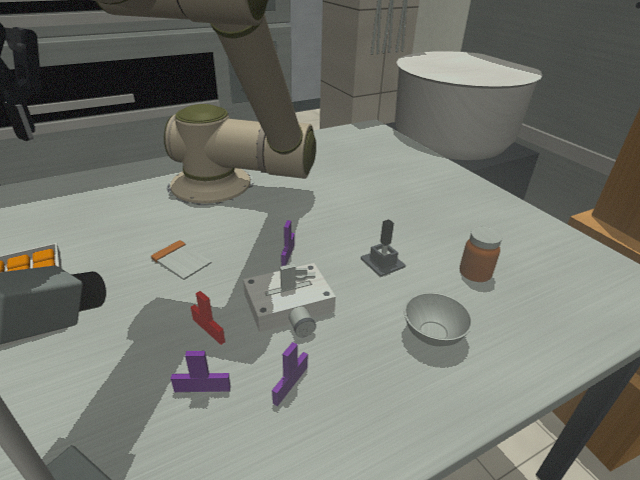

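```bash
python3 -c "
from h import *
crop('w16',300,0,520,170,3.6,'c13')"
```

```text
(no output)
```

View pics/c13.png

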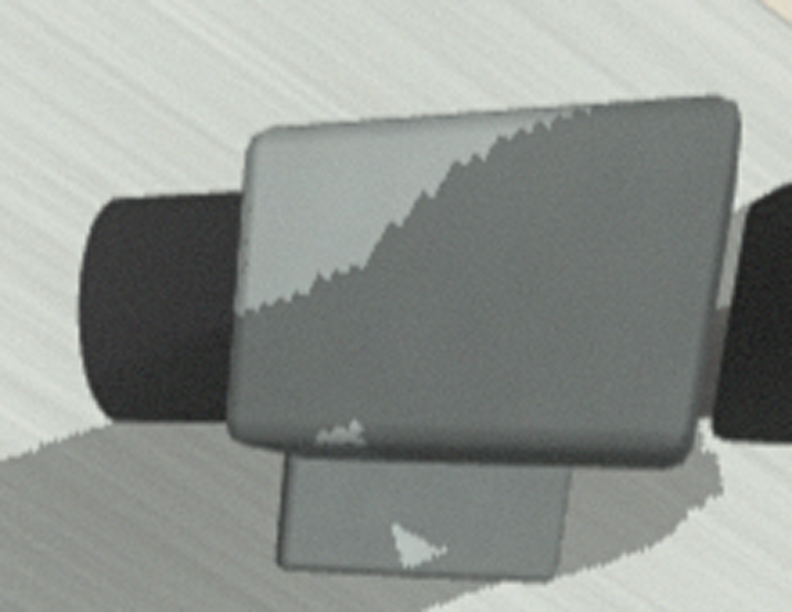

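```bash
cat > cam.py <<'E'
from h import *
W=load('w16');T=load('top0');S=load('scene0')
w=lambda p:(300+(p[0]+.5)/3.6-.5,(p[1]+.5)/3.6-.5)
g=lambda p:(480+(p[0]+.5)/4.2-.5,70+(p[1]+.5)/4.2-.5)
s4=lambda p:((p[0]+.5)/4.9-.5,220+(p[1]+.5)/4.9-.5)
def az(d,a,b):
    a,b=onz(d,*a,.3),onz(d,*b,.3); e=a-b; return np.degrees(np.arctan2(e[1],e[0])), np.linalg.norm(e)
print('wrist A-B dir front/rear',az(W,w((245,190)),w((233,400))),az(W,w((737,135)),w((697,430))))
print('top', az(T,g((212,285)),g((260,380))),az(T,g((370,190)),g((425,285))))
print('base block edge wrist', az(W,w((283,560)),w((545,578))))
A=tri([(W,*w((247,137))),(T,*g((212,285))),(S,*s4((400,298)))]);B=tri([(W,*w((231,437))),(T,*g((260,380))),(S,*s4((272,228)))]);print('A',A,'B',B)
print('barrel ctr',tri([(W,*w((116,309))),(T,*g((171,373)))]),tri([(W,*w((116,309))),(S,*s4((468,340)))]),tri([(W,*w((116,309))),(T,*g((171,373))),(S,*s4((468,340)))]))
E
python3 cam.py
```

```text
wrist A-B dir front/rear (np.float64(29.323748937776593), np.float64(0.033578472816495404)) (np.float64(29.966980521725326), np.float64(0.046973801089770166))
top (np.float64(23.81053774247723), np.float64(0.04736981309126376)) (np.float64(26.416178264537873), np.float64(0.04895155458548086))
base block edge wrist (np.float64(117.1122539399137), np.float64(0.04805743658422184))
A (array([ 0.72988695, -0.32030221,  0.30569822]), [[0.9, 2.9], [-0.7, -0.6], [0.0, -0.4]]) B (array([ 0.68878547, -0.34252385,  0.30177701]), [[-1.4, 2.8], [0.1, -1.0], [0.4, 0.3]])
barrel ctr (array([ 0.7002664 , -0.3135579 ,  0.27469161]), [[-0.3, 2.6], [-0.3, -0.8]]) (array([ 0.70249777, -0.31321482,  0.26986207]), [[0.7, 0.4], [0.5, -0.2]]) (array([ 0.70149799, -0.31414556,  0.26977562]), [[1.1, 2.4], [-1.0, -0.6], [-0.5, -0.4]])
```

jog_arm(
  dr=[
    [0, 0, 0],
    [0, 0, 0],
    [0, 0, 0],
    [0, 0, 0],
    [0, 0, 0],
    [0, 0, 0],
    [0, 0, 0],
    [0, 0, 0],
    [0, 0, 0],
    [0, 0, 0],
  ],
  slide=[
    [-0.01, 0, 0.02],
    [-0.025, 0, 0.02],
    [-0.025, 0, 0.02],
    [-0.022, 0, 0],
    [-0.01, 0, 0],
    [0, 0, 0],
    [0, 0, 0],
    [0, 0, 0],
    [0, 0, 0],
    [0, 0, 0],
  ],
  gripper=[0.1, 0.1, 0.1, 0.1, 0.1, 0.1, 0.1, 0.1, 0.1, 0.1],
)

```text
time_s: 17.35
position: [0.5598, -0.2803, 0.3299]
tool_rot: [[0.515, -0.857, 0.005], [-0.857, -0.515, -0.003], [0.005, -0.003, -1.0]]
ft_force: [0.1, 0.0, -0.5]
grip_width: 0.0469
```

```bash
python3 snap.py wrist w17; python3 -c "
from h import *
crop('w17',380,0,640,190,3,'c14')"
```

```text
{'time_s': 17.4, 'q': [-37.4314, 27.4622, 46.7639, 0.0413, 105.4581, 21.5513], 'position': [0.5597, -0.2802, 0.3299], 'ft_force': [-0.5314, 0.421, 0.8792], 'grip_width': 0.0469}
yaw -58.97 [[0.515, -0.857, 0.005], [-0.857, -0.515, -0.003], [0.005, -0.003, -1.0]]
```

View pics/c14.png

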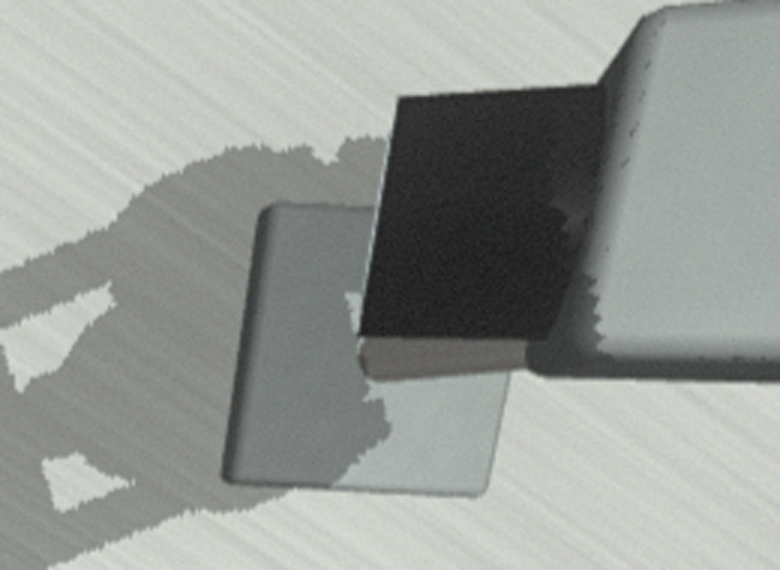

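View pics/w17.png

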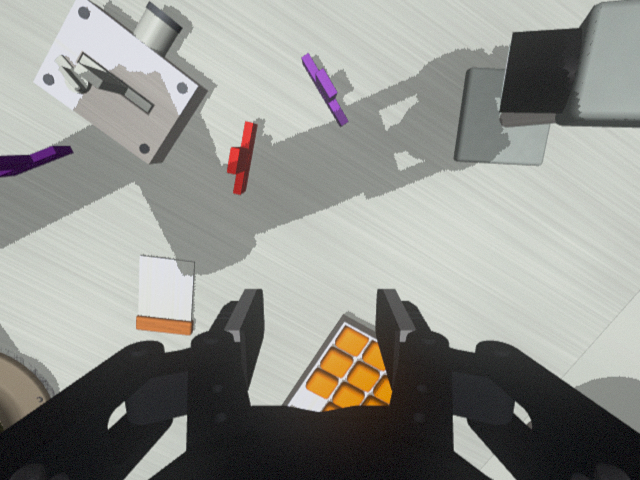

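```bash
cat >> cam.py <<'E'
print('-----')
V=load('w17'); v=lambda p:(380+(p[0]+.5)/3-.5,(p[1]+.5)/3-.5)
c,r1=ray(V,*v((398,97)));c,r2=ray(V,*v((362,360)))
n=np.cross(r1,r2);n/=np.linalg.norm(n); n*=-np.sign(n[2]);print('axis',n,'az',np.degrees(np.arctan2(n[1],n[0])),'elev',np.degrees(np.arcsin(n[2])))
print('box front top edge w17', az(V,v((640,25)),v((590,330))))
print('base left edge',az(V,v((262,215)),v((226,475))),'bottom edge',az(V,v((235,487)),v((475,496))))
for a in [(116,309),(110,309)]:
  for b in [(381,237),(379,240)]:
    print('ctr',tri([(W,*w(a)),(V,*v(b))]),tri([(W,*w(a)),(V,*v(b)),(S,*s4((468,340))),(T,*g((171,373)))]))
print(onz(V,*v((398,97)),.28),onz(V,*v((362,360)),.26))
E
python3 cam.py | sed -n '/-----/,$p'
```

```text
-----
axis [-0.45493556  0.78018895 -0.42934699] az 120.24686582514641 elev -25.426125929117948
box front top edge w17 (np.float64(31.695983445645794), np.float64(0.04358440624712938))
base left edge (np.float64(28.49329621612121), np.float64(0.04000796416481781)) bottom edge (np.float64(118.92311674592453), np.float64(0.04066615146452628))
ctr (array([ 0.70037534, -0.3137902 ,  0.27482057]), [[0.1, 2.6], [0.5, -3.3]]) (array([ 0.70126419, -0.3146486 ,  0.2698964 ]), [[1.5, 3.1], [-1.7, -2.4], [-1.0, -0.5], [-0.7, -0.5]])
ctr (array([ 0.70025006, -0.31388808,  0.27419956]), [[0.1, 3.0], [0.6, -3.8]]) (array([ 0.70110948, -0.31468229,  0.26974609]), [[1.4, 3.4], [-1.3, -3.0], [-1.0, -0.5], [-0.7, -0.4]])
ctr (array([ 0.69942505, -0.31294098,  0.27736314]), [[0.1, 2.7], [0.5, -3.4]]) (array([ 0.70104866, -0.3143497 ,  0.2700725 ]), [[2.7, 3.1], [-2.3, -2.4], [-0.8, -0.8], [-0.9, -0.4]])
ctr (array([ 0.69929897, -0.31303573,  0.27675598]), [[0.1, 3.0], [0.6, -3.9]]) (array([ 0.70089413, -0.31438331,  0.26992197]), [[2.6, 3.4], [-1.8, -3.0], [-0.8, -0.8], [-0.9, -0.3]])
[ 0.71575522 -0.30149674  0.28      ] [ 0.68497859 -0.33044912  0.26      ]
```

```bash
cat >> cam.py <<'E'
print('=====')
X=np.array([.7005,-.3135,.271])
def ang(d,a,b):
    _,p=ray(d,*a);c,q=ray(d,*b);p/=np.linalg.norm(p);q/=np.linalg.norm(q); D=np.linalg.norm(X-c); return 2*D*np.sin(np.arccos(p@q)/2)
print('w17 black',ang(V,v((398,97)),v((362,337))),'to pink',ang(V,v((398,97)),v((367,380))))
print('w16',ang(W,w((118,198)),w((115,420))))
print('box width w16 front',ang(W,w((250,125)),w((230,447))))
print('scene',ang(S,s4((455,253)),s4((490,430))))
print('top',ang(T,g((150,338)),g((190,405))),ang(T,g((150,338)),g((195,427))))
E
python3 cam.py | sed -n '/=====/,$p'
```

```text
=====
w17 black 0.03944492142871596 to pink 0.04716318613797741
w16 0.039374261458149935
box width w16 front 0.05595101652018184
scene 0.0403553846088254
top 0.035409862854834113 0.04530741016371315
```

```bash
cat >> cam.py <<'E'
print('#####')
print(tri([(W,*w((116,309))),(V,*v((380,217)))]),tri([(W,*w((116,309))),(V,*v((380,217))),(S,*s4((468,340))),(T,*g((171,373)))]))
X=tri([(W,*w((116,309))),(V,*v((380,217))),(S,*s4((468,340))),(T,*g((171,373)))])[0]
a=np.radians(119.7);d=np.array([np.cos(a)*np.cos(np.radians(25)),np.sin(a)*np.cos(np.radians(25)),-np.sin(np.radians(25))])
l=np.array([-np.sin(a),np.cos(a),0]);u=np.cross(d,l);u*=np.sign(u[2])
print('focus',X+.15*d)
for n,D in [('w17',V),('w16',W),('scene',S),('top',T)]:
    P=np.array([proj(D,X+.02*(np.cos(t)*l+np.sin(t)*u)) for t in np.linspace(0,2*np.pi,13)[:-1]]);print(n,P.round(0).astype(int).tolist())
    if n in('w17','w16'):
        im=cv2.imread(f'pics/{n}.png')
        for p in [proj(D,X+.02*(np.cos(t)*l+np.sin(t)*u)-b*d) for t in np.linspace(0,2*np.pi,40) for b in (0,.03)]: cv2.circle(im,tuple(int(round(q)) for q in p),0,(0,0,255),-1)
        o=im[0:190,300:620] if n=='w16' else im[0:190,380:640]
        cv2.imwrite(f'pics/ov_{n}_{len(__import__("os").listdir("pics"))}.png',cv2.resize(o,None,fx=2.5,fy=2.5,interpolation=cv2.INTER_NEAREST))
E
python3 cam.py | sed -n '/#####/,$p'; ls pics|grep ov_
```

```text
#####
(array([ 0.70196741, -0.31281708,  0.27344148]), [[-0.0, -0.0], [-0.0, 0.0]]) (array([ 0.70199977, -0.31400058,  0.2702653 ]), [[1.3, 1.6], [-1.2, 2.3], [-0.4, -0.5], [-1.0, -0.9]])
focus [ 0.63464407 -0.19591345  0.20687256]
w17 [[500, 113], [501, 106], [503, 89], [506, 67], [509, 46], [511, 34], [511, 34], [510, 44], [507, 61], [504, 80], [502, 98], [500, 109]]
w16 [[332, 117], [327, 112], [323, 100], [321, 83], [323, 67], [328, 57], [334, 56], [339, 63], [343, 76], [344, 91], [342, 105], [338, 114]]
scene [[83, 282], [86, 274], [91, 271], [97, 272], [103, 277], [106, 286], [107, 295], [104, 303], [99, 306], [92, 305], [87, 300], [84, 291]]
top [[525, 166], [524, 165], [522, 161], [519, 157], [516, 152], [514, 149], [514, 149], [515, 150], [517, 154], [520, 158], [522, 163], [524, 166]]
ov_w16_71.png
ov_w17_70.png
```

View pics/ov_w17_70.png

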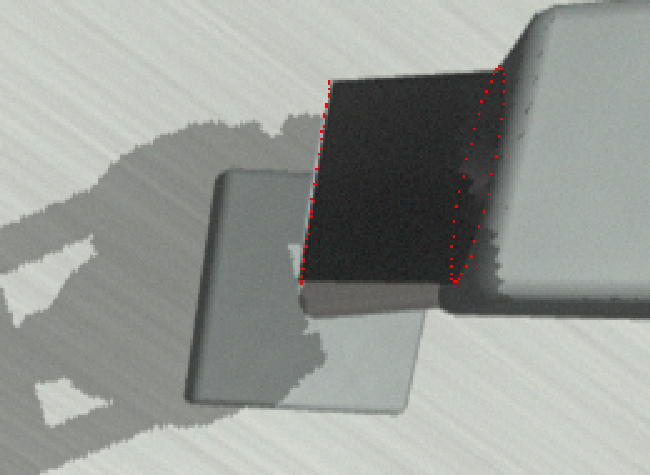

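```bash
python3 - <<'E'
from h import *
from rig import observe
s=observe(); plan(s['position'],s['tool_rot'],[.555,-.013,.20],yawR(-6.2),9)
E
```

```text
dr each [-0.0, -0.0006, -0.1023] rows 9
[[-0.0258, -0.0148, 0.0143], [-0.0241, -0.0174, 0.0144], [-0.0222, -0.0197, 0.0144], [-0.0201, -0.0219, 0.0144], [-0.0177, -0.0238, 0.0144], [-0.0152, -0.0255, 0.0144], [-0.0125, -0.027, 0.0144], [-0.0097, -0.0281, 0.0144], [-0.0067, -0.0289, 0.0144]]
```

jog_arm(
  dr=[
    [0, -0.0006, -0.102],
    [0, -0.0006, -0.102],
    [0, -0.0006, -0.102],
    [0, -0.0006, -0.102],
    [0, -0.0006, -0.102],
    [0, -0.0006, -0.102],
    [0, -0.0006, -0.102],
    [0, -0.0006, -0.102],
    [0, -0.0006, -0.103],
    [0, 0, 0],
  ],
  slide=[
    [-0.026, -0.015, 0.0143],
    [-0.024, -0.0175, 0.0144],
    [-0.022, -0.02, 0.0144],
    [-0.02, -0.022, 0.0144],
    [-0.018, -0.024, 0.0144],
    [-0.015, -0.0255, 0.0144],
    [-0.0125, -0.027, 0.0144],
    [-0.01, -0.028, 0.0144],
    [-0.007, -0.029, 0.0144],
    [0, 0, 0],
  ],
  gripper=[0.1, 0.1, 0.1, 0.1, 0.1, -0.2, -0.2, -0.2, -0.2, -0.2],
)

```text
time_s: 18.4
position: [0.5543, -0.0091, 0.1987]
tool_rot: [[0.995, -0.104, -0.003], [-0.104, -0.995, 0.001], [-0.003, -0.001, -1.0]]
ft_force: [0.4, -0.5, 0.5]
grip_width: 0.034
```

```bash
python3 snap.py scene s18; python3 snap.py top t18; python3 snap.py wrist w18; python3 -c "
from h import *
crop('w18',230,150,420,300,4,'c15')"
```

```text
{'time_s': 18.45, 'q': [-13.3401, 23.0325, 75.1139, -0.0045, 81.9025, -7.1363], 'position': [0.555, -0.0109, 0.1997], 'ft_force': [-0.0356, -0.7695, 0.2991], 'grip_width': 0.0342}
yaw -6.2 [[0.994, -0.108, -0.001], [-0.108, -0.994, 0.0], [-0.001, -0.0, -1.0]]
{'time_s': 18.5, 'q': [-13.4354, 23.0093, 75.0343, -0.017, 81.9126, -7.1182], 'position': [0.5555, -0.012, 0.2004], 'ft_force': [0.109, -0.1887, -0.6264], 'grip_width': 0.0343}
yaw -6.31 [[0.994, -0.11, 0.001], [-0.11, -0.994, -0.0], [0.001, 0.0, -1.0]]
{'time_s': 18.55, 'q': [-13.5004, 22.9932, 75.0008, -0.0173, 81.9158, -7.1154], 'position': [0.5557, -0.0127, 0.2007], 'ft_force': [-0.1516, 0.6168, 0.0011], 'grip_width': 0.0343}
yaw -6.38 [[0.994, -0.111, 0.001], [-0.111, -0.994, -0.001], [0.002, 0.0, -1.0]]
```

View pics/c15.png

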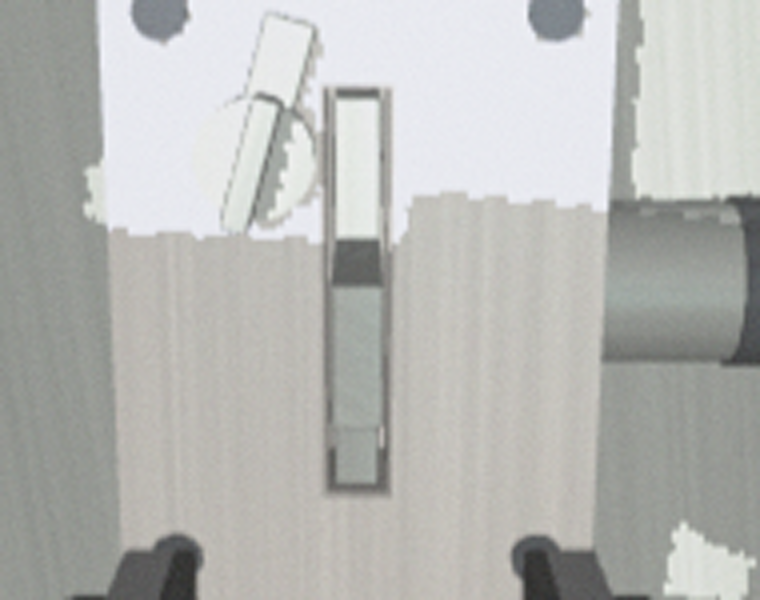

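```bash
python3 - <<'E'
from h import *
W=load('w18');f=lambda p:(230+(p[0]+.5)/4-.5,150+(p[1]+.5)/4-.5)
C=[onz(W,*f(p),.092) for p in [(333,284),(381,284),(381,428),(332,428)]];print(np.round(C,4).tolist(),np.mean(C,0))
d=C[0]+C[1]-C[2]-C[3];print(np.degrees(np.arctan2(-d[0],d[1])),[np.linalg.norm(C[0]-C[3]),np.linalg.norm(C[0]-C[1])])
C=[onz(W,*f(p),.04) for p in [(325,88),(391,88),(390,492),(324,492)]];print('slot',np.mean(C,0))
h=[onz(W,*f(p),.04) for p in [(160,13),(556,13)]];print(h, np.degrees(np.arctan2(*(h[1]-h[0])[1::-1])))
E
```

```text
[[0.5527, 0.0002, 0.092], [0.5616, -0.0008, 0.092], [0.5586, -0.0287, 0.092], [0.5493, -0.0276, 0.092]] [ 0.55554737 -0.01421623  0.092     ]
-6.540893163269454 [np.float64(0.02805272609829631), np.float64(0.008918538883821697)]
slot [ 0.55564386 -0.01431528  0.04      ]
[array([0.52094759, 0.05145498, 0.04      ]), array([0.60415975, 0.04223461, 0.04      ])] -6.322897445742172
```

jog_arm(
  dr=[
    [0, 0, 0],
    [0, 0, 0],
    [0, 0, 0],
    [0, 0, 0],
    [0, 0, 0],
    [0, 0, 0],
    [0, 0, 0],
    [0, 0, 0],
    [0, 0, 0],
    [0, 0, 0],
  ],
  slide=[
    [-0.0005, 0, 0.02],
    [0, 0, 0.03],
    [0, 0, 0.03],
    [0, 0, 0.022],
    [0, 0, 0.015],
    [0, 0, 0.01],
    [0, 0, 0.008],
    [0, 0, 0.0035],
    [0, 0, 0],
    [0, 0, 0],
  ],
  gripper=[-0.2, -0.2, -0.2, -0.2, -0.2, -0.2, -0.2, -0.2, -0.2, -0.2],
)

```text
time_s: 19.55
position: [0.5552, -0.0121, 0.0624]
tool_rot: [[0.994, -0.11, 0.002], [-0.11, -0.994, -0.0], [0.002, 0.0, -1.0]]
ft_force: [-0.1, 0.2, -1.4]
grip_width: 0.0341
```

```bash
python3 snap.py wrist w19; python3 -c "
from h import *
crop('w19',230,220,420,360,4,'c16')"
```

```text
{'time_s': 19.6, 'q': [-13.4605, 31.2895, 86.275, -0.0034, 62.3293, -7.1572], 'position': [0.5552, -0.0121, 0.0624], 'ft_force': [-0.5559, -0.3617, -0.3797], 'grip_width': 0.0341}
yaw -6.3 [[0.994, -0.11, 0.002], [-0.11, -0.994, -0.0], [0.002, 0.0, -1.0]]
```

View pics/c16.png

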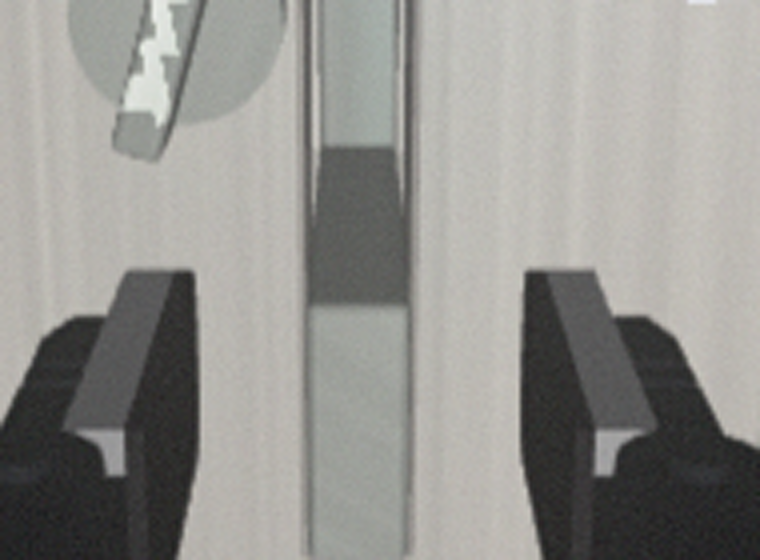

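jog_arm(
  dr=[
    [0, 0, 0],
    [0, 0, 0],
    [0, 0, 0],
    [0, 0, 0],
    [0, 0, 0],
    [0, 0, 0],
    [0, 0, 0],
    [0, 0, 0],
    [0, 0, 0],
    [0, 0, 0],
  ],
  slide=[
    [0, 0, 0],
    [0, 0, 0],
    [0, 0, 0],
    [0, 0, 0],
    [0, 0, 0],
    [0, 0, 0],
    [0, 0, 0],
    [0, 0, 0],
    [0, 0, -0.002],
    [0, 0, -0.004],
  ],
  gripper=[-1, -1, -1, -1, -1, -1, -1, -1, -1, -1],
  force=70,
)

```text
time_s: 20.6
position: [0.5544, -0.0119, 0.0674]
tool_rot: [[0.994, -0.11, -0.001], [-0.11, -0.994, 0.0], [-0.001, -0.0, -1.0]]
ft_force: [-0.6, 0.6, -1.5]
grip_width: 0.0081
```

```bash
python3 snap.py wrist w20; python3 - <<'E'
from h import *
W=load('w19');f=lambda p:(230+(p[0]+.5)/4-.5,220+(p[1]+.5)/4-.5)
print('tab +y top edge',(onz(W,*f((308,304)),.092)+onz(W,*f((407,304)),.092))/2)
print('tab -y edge',(onz(W,*f((310,555)),.092)+onz(W,*f((405,555)),.092))/2)
E
```

```text
{'time_s': 20.65, 'q': [-13.4589, 30.8492, 85.9158, -0.003, 63.2033, -7.159], 'position': [0.5548, -0.012, 0.0683], 'ft_force': [-0.1773, -0.8642, 0.2773], 'grip_width': 0.008}
yaw -6.3 [[0.994, -0.11, 0.001], [-0.11, -0.994, -0.0], [0.001, 0.0, -1.0]]
tab +y top edge [ 5.57055516e-01 -2.05366607e-04  9.20000000e-02]
tab -y edge [ 0.55407237 -0.02709095  0.092     ]
```

View pics/w20.png

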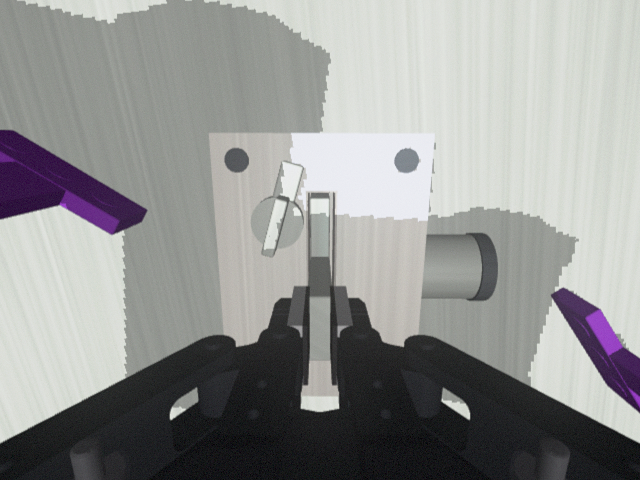

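jog_arm(
  dr=[
    [0, 0, 0],
    [0, 0, 0],
    [0, 0, 0],
    [0, 0, 0],
    [0, 0, 0],
    [0, 0, 0],
    [0, 0, 0],
    [0, 0, 0],
    [0, 0, 0],
    [0, 0, 0],
  ],
  slide=[
    [0, 0, -0.005],
    [0, 0, -0.01],
    [0, 0, -0.015],
    [0, 0, -0.02],
    [0, 0, -0.02],
    [0, 0, -0.02],
    [0, 0, -0.02],
    [0, 0, -0.015],
    [0, 0, -0.005],
    [0, 0, 0],
  ],
  gripper=[-1, -1, -1, -1, -1, -1, -1, -1, -1, -1],
)

```text
time_s: 21.65
position: [0.5549, -0.012, 0.1985]
tool_rot: [[0.994, -0.11, 0.002], [-0.11, -0.994, -0.0], [0.002, 0.0, -1.0]]
ft_force: [0.5, -0.3, -1.0]
grip_width: 0.0079
```

```bash
python3 snap.py wrist w21;python3 snap.py scene s21; cat > fin.py <<'E'
from h import *
a=np.radians(119.7);t=np.radians(25)
dh=np.array([np.cos(a),np.sin(a),0]);d=dh*np.cos(t)-[0,0,np.sin(t)]
pz=dh*np.sin(t)+[0,0,np.cos(t)]
x=-d;z=-pz;y=np.cross(z,x);RF=np.column_stack([x,y,z]);F=np.array([.634,-.195,.208])
PF=F-RF@[0,.001,.0394]
E
python3 - <<'E'
from fin import *
from rig import observe
s=observe(); print(RF.round(3).tolist(),PF); plan(s['position'],s['tool_rot'],PF,RF,18)
E
```

```text
{'time_s': 21.7, 'q': [-13.4609, 23.0491, 75.4466, -0.0012, 81.4846, -7.1604], 'position': [0.5546, -0.0119, 0.1976], 'ft_force': [0.5315, 0.0181, -1.1963], 'grip_width': 0.0079}
yaw -6.3 [[0.994, -0.11, 0.0], [-0.11, -0.994, -0.0], [0.0, 0.0, -1.0]]
{'time_s': 21.75, 'q': [-13.4623, 23.0772, 75.4758, -0.0033, 81.4763, -7.1567], 'position': [0.5544, -0.0119, 0.1972], 'ft_force': [0.0343, -0.3662, -0.7904], 'grip_width': 0.008}
yaw -6.31 [[0.994, -0.11, -0.001], [-0.11, -0.994, 0.0], [-0.001, -0.0, -1.0]]
[[0.449, -0.869, 0.209], [-0.787, -0.495, -0.367], [0.423, 0.0, -0.906]] [ 0.62661867 -0.18004082  0.24370853]
dr each [-0.0114, 0.0224, 0.0515] rows 18
[[0.005, 0.0088, -0.0026], [0.0055, 0.0086, -0.0024], [0.006, 0.0083, -0.0021], [0.0065, 0.008, -0.0019], [0.0069, 0.0077, -0.0017], [0.0073, 0.0074, -0.0014], [0.0077, 0.007, -0.0012], [0.0081, 0.0066, -0.0009], [0.0085, 0.0062, -0.0007], [0.0088, 0.0057, -0.0004], [0.0091, 0.0053, -0.0001], [0.0093, 0.0048, 0.0001], [0.0096, 0.0043, 0.0004], [0.0097, 0.0038, 0.0007], [0.0099, 0.0033, 0.0009], [0.01, 0.0028, 0.0012], [0.0101, 0.0022, 0.0014], [0.0102, 0.0017, 0.0017]]
```

View pics/s21.png

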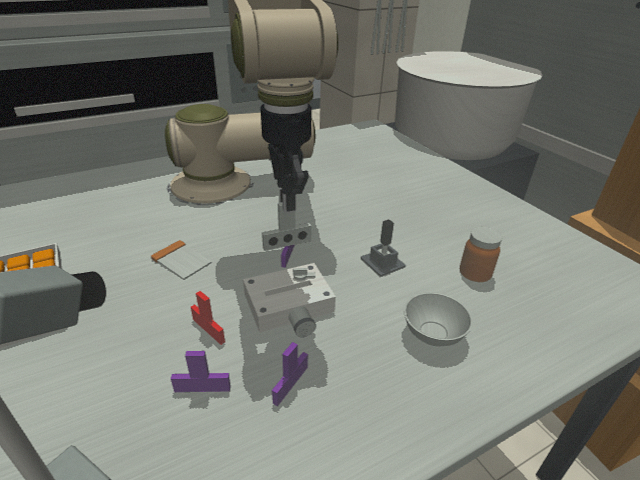

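View pics/w21.png

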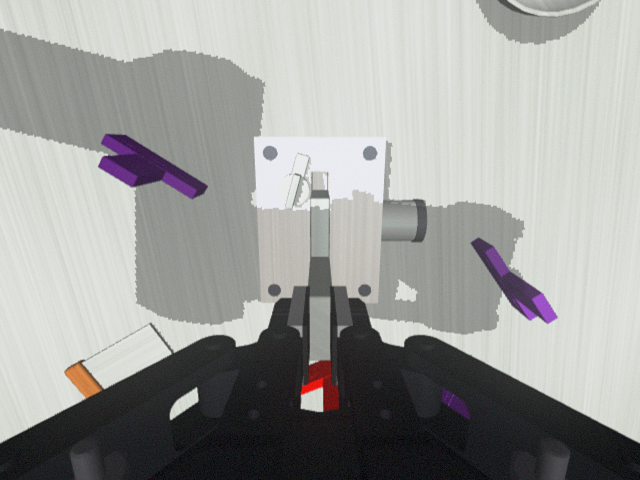

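jog_arm(
  dr=[
    [-0.0114, 0.0224, 0.0515],
    [-0.0114, 0.0224, 0.0515],
    [-0.0114, 0.0224, 0.0515],
    [-0.0114, 0.0224, 0.0515],
    [-0.0114, 0.0224, 0.0515],
    [-0.0114, 0.0224, 0.0515],
    [-0.0114, 0.0224, 0.0515],
    [-0.0114, 0.0224, 0.0515],
    [-0.0114, 0.0224, 0.0515],
    [-0.0114, 0.0224, 0.0515],
  ],
  slide=[
    [0.005, 0.0088, -0.0026],
    [0.0055, 0.0086, -0.0024],
    [0.006, 0.0083, -0.0021],
    [0.0065, 0.008, -0.0019],
    [0.0069, 0.0077, -0.0017],
    [0.0073, 0.0074, -0.0014],
    [0.0077, 0.007, -0.0012],
    [0.0081, 0.0066, -0.0009],
    [0.0085, 0.0062, -0.0007],
    [0.0088, 0.0057, -0.0004],
  ],
  gripper=[-1, -1, -1, -1, -1, -1, -1, -1, -1, -1],
)

```text
time_s: 22.75
position: [0.5946, -0.1056, 0.2227]
tool_rot: [[0.788, -0.593, 0.163], [-0.567, -0.803, -0.183], [0.24, 0.052, -0.969]]
ft_force: [-0.1, -0.1, -2.5]
grip_width: 0.0082
```

jog_arm(
  dr=[
    [-0.0114, 0.0224, 0.0515],
    [-0.0114, 0.0224, 0.0515],
    [-0.0114, 0.0224, 0.0515],
    [-0.0114, 0.0224, 0.0515],
    [-0.0114, 0.0224, 0.0515],
    [-0.0114, 0.0224, 0.0515],
    [-0.0114, 0.0224, 0.0515],
    [-0.0114, 0.0224, 0.0515],
    [0, 0, 0],
    [0, 0, 0],
  ],
  slide=[
    [0.0091, 0.0053, -0.0001],
    [0.0093, 0.0048, 0.0001],
    [0.0096, 0.0043, 0.0004],
    [0.0097, 0.0038, 0.0007],
    [0.0099, 0.0033, 0.0009],
    [0.01, 0.0028, 0.0012],
    [0.0101, 0.0022, 0.0014],
    [0.0102, 0.0017, 0.0017],
    [0, 0, 0],
    [0, 0, 0],
  ],
  gripper=[-1, -1, -1, -1, -1, -1, -1, -1, -1, -1],
)

```text
time_s: 23.75
position: [0.6265, -0.1796, 0.2433]
tool_rot: [[0.451, -0.868, 0.208], [-0.787, -0.497, -0.366], [0.421, 0.001, -0.907]]
ft_force: [-1.0, 0.8, -1.3]
grip_width: 0.0082
```

```bash
python3 snap.py scene s23; python3 snap.py top t23; python3 snap.py wrist w23; python3 - <<'E'
from fin import *
from rig import observe
s=observe(); R=np.array(s['tool_rot']);p=np.array(s['position'])
r=Ro.from_matrix(R.T@RF).as_rotvec();print('rot err tool',r.round(4),'pos err tool',(R.T@(PF-p)).round(4), s['grip_width'],s['ft_force'])
row=p+R@[0,.001,.0394];print(row)
for n in ['s23','t23','w23']: print(n,[proj(load(n),row+k*.027*R[:,1]).round(1).tolist() for k in (-1,0,1)])
crop('s23',60,180,260,330,4,'c20')
E
```

```text
{'time_s': 23.8, 'q': [-19.7595, 24.2608, 69.9685, -17.2543, 67.2791, 44.5647], 'position': [0.6265, -0.1796, 0.2436], 'ft_force': [-0.1379, 0.0729, -2.059], 'grip_width': 0.0082}
yaw -60.22 [[0.451, -0.868, 0.209], [-0.787, -0.497, -0.366], [0.421, 0.0, -0.907]]
{'time_s': 23.85, 'q': [-19.7557, 24.2481, 69.9587, -17.266, 67.2769, 44.5814], 'position': [0.6266, -0.1796, 0.2438], 'ft_force': [-0.6136, 0.4613, -2.0134], 'grip_width': 0.0082}
yaw -60.23 [[0.45, -0.868, 0.209], [-0.787, -0.496, -0.366], [0.422, 0.0, -0.907]]
{'time_s': 23.9, 'q': [-19.7554, 24.239, 69.9449, -17.2756, 67.2768, 44.594], 'position': [0.6266, -0.1797, 0.244], 'ft_force': [0.3425, -0.4824, -1.5681], 'grip_width': 0.0076}
yaw -60.25 [[0.45, -0.868, 0.21], [-0.787, -0.496, -0.366], [0.422, -0.0, -0.907]]
rot err tool [-0.0005  0.0007  0.0008] pos err tool [0.0002 0.0002 0.0004] 0.007602978308376547 [ 0.3424529  -0.48243065 -1.56808234]
[ 0.63402535 -0.19458901  0.20830652]
s23 [[208.4, 274.3], [194.0, 267.6], [180.1, 261.1]]
t23 [[442.6, 187.7], [449.5, 199.1], [456.4, 210.5]]
w23 [[320.2, 221.9], [320.2, 268.2], [320.2, 311.5]]
```

View pics/s23.png

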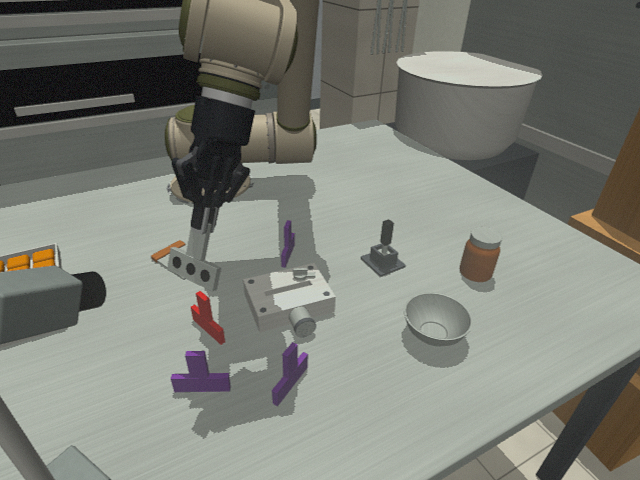

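View pics/w23.png

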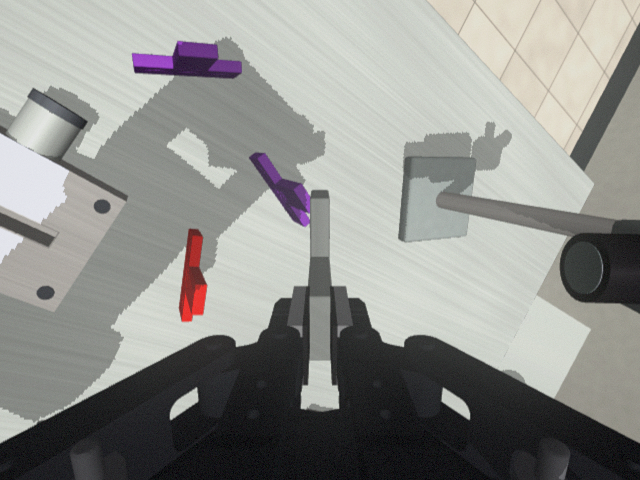

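View pics/t23.png

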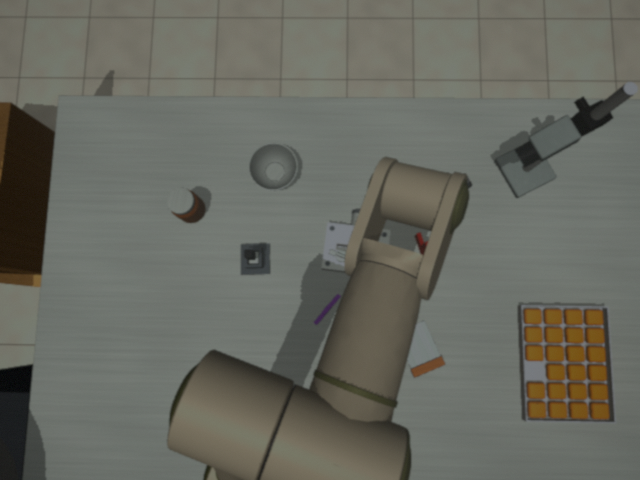

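```bash
python3 - <<'E'
from fin import *
W=load('w23')
im=cv2.imread('pics/w23.png')[210:330,520:640]
cv2.imwrite('pics/c21.png',cv2.resize(im,None,fx=5,fy=5,interpolation=cv2.INTER_CUBIC))
row=np.array([.63402,-.19459,.20831])
for L in (.15,.155,.145):print(L,proj(W,row+L*RF[:,0]))
for k in (-1,1): print(proj(W,row+.15*RF[:,0]+k*.02*RF[:,1]),proj(W,row+.15*RF[:,0]+k*.02*RF[:,2]))
for X in ([.702,-.3128,.2734],[.7012,-.3133,.272]): print('X',proj(W,X))
E
```

```text
0.15 [583.08072776 268.62453869]
0.155 [591.84564471 268.63668264]
0.145 [574.31594826 268.61239494]
[590.03230179 234.62049863] [609.91261153 281.50153264]
[576.47529097 300.9354277 ] [560.79053805 257.92716685]
X [586.84700831 268.62570958]
X [583.96021156 269.43513589]
```

View pics/c21.png

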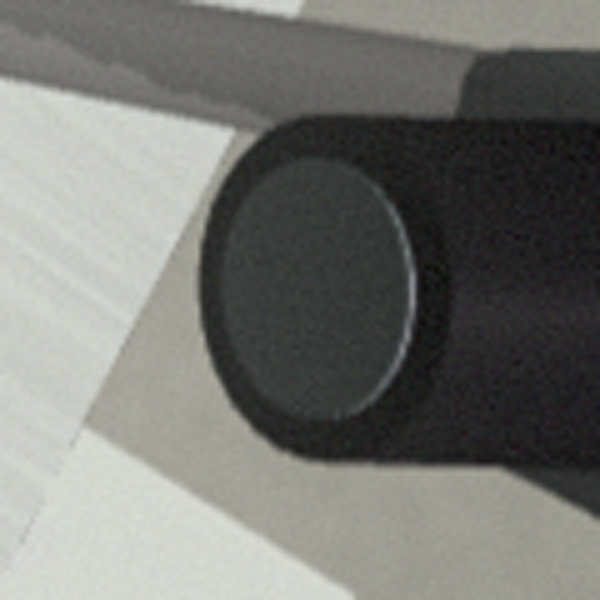

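View pics/c20.png

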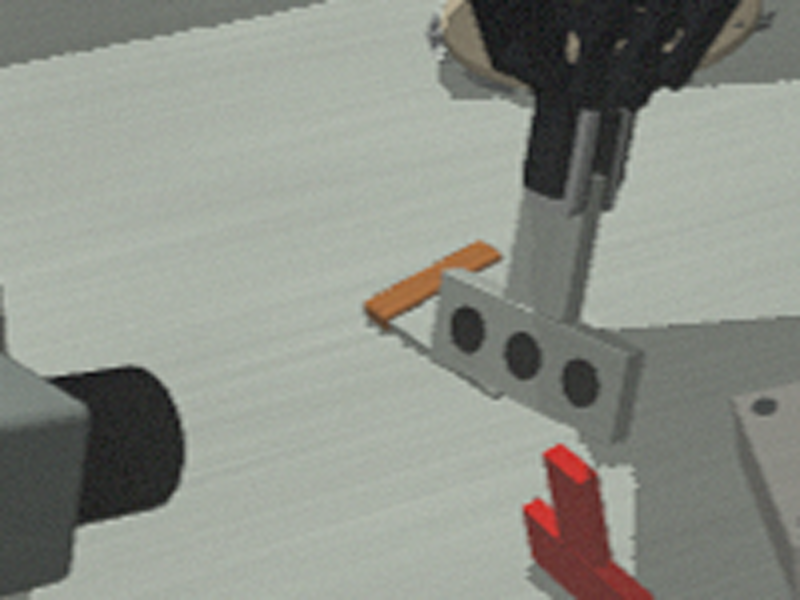

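```bash
python3 - <<'E'
from fin import *
S=load('s23');row=np.array([.63402,-.19459,.20831])
m=[(176.9,262.4),(190.4,268.6),(205.1,275.6)]
for k,q in zip((1,0,-1),m): print(proj(S,row+.005*RF[:,0]+k*.027*RF[:,1]).round(1),q)
# holes on plane of front face: cast rays onto that plane
n=RF[:,0];o=row+.005*n
for q in m:
    c,r=ray(S,*q);X=c+r*((o-c)@n)/(r@n);print('tool-frame offset from row',(RF.T@(X-row)).round(4))
# lens from scene: rim points onto lens plane
o=row+.15*n
for q in [(82.5,288)]: pass
sc=lambda p:(60+(p[0]+.5)/4-.5,180+(p[1]+.5)/4-.5)
P=[proj(S,row+.15*n+.02*(np.cos(t)*RF[:,1]+np.sin(t)*RF[:,2])) for t in np.linspace(0,2*np.pi,13)[:-1]]
print([((p[0]-60+.5)*4,(p[1]-180+.5)*4) for p in np.round(P,1)])
E
```

```text
[177.5 261.5] (176.9, 262.4)
[191.4 268.1] (190.4, 268.6)
[205.8 274.9] (205.1, 275.6)
tool-frame offset from row [0.005  0.0277 0.0016]
tool-frame offset from row [0.005  0.0015 0.0014]
tool-frame offset from row [ 0.005  -0.026   0.0014]
[(np.float64(98.80000000000001), np.float64(403.20000000000005)), (np.float64(100.39999999999998), np.float64(439.5999999999999)), (np.float64(113.60000000000002), np.float64(473.20000000000005)), (np.float64(135.2), np.float64(495.5999999999999)), (np.float64(159.60000000000002), np.float64(500.79999999999995)), (np.float64(180.39999999999998), np.float64(486.4000000000001)), (np.float64(191.60000000000002), np.float64(456.0)), (np.float64(190.0), np.float64(418.0)), (np.float64(176.0), np.float64(383.20000000000005)), (np.float64(153.60000000000002), np.float64(361.20000000000005)), (np.float64(129.2), np.float64(357.5999999999999)), (np.float64(109.19999999999999), np.float64(373.20000000000005))]
```

jog_arm(
  dr=[
    [0, 0, 0],
    [0, 0, 0],
    [0, 0, 0],
    [0, 0, 0],
    [0, 0, 0],
    [0, 0, 0],
    [0, 0, 0],
    [0, 0, 0],
    [0, 0, 0],
    [0, 0, 0],
  ],
  slide=[
    [0, 0, 0],
    [0, 0, 0],
    [0, 0, 0],
    [0, 0, 0],
    [0, 0, 0],
    [0, 0, 0],
    [0, 0, 0],
    [0, 0, 0],
    [0, 0, 0],
    [0, 0, 0],
  ],
  gripper=[-1, -1, -1, -1, -1, -1, -1, -1, -1, -1],
)

```text
time_s: 24.9
position: [0.6269, -0.18, 0.2444]
tool_rot: [[0.449, -0.869, 0.21], [-0.787, -0.495, -0.367], [0.423, -0.001, -0.906]]
ft_force: [0.3, -0.1, -2.4]
grip_width: 0.0082
```

```bash
python3 - <<'E'
from fin import *
from rig import observe,env
s=observe(); R=np.array(s['tool_rot']);p=np.array(s['position'])
print(s['time_s'],'rot err',Ro.from_matrix(R.T@RF).as_rotvec().round(4),'row',p+R@[0,.001,.0394],np.abs(s['qvel']).max(),s['grip_width'])
print(env.close_job())
E
```

```text
24.9 rot err [-0.0006 -0.0002 -0.0003] row [ 0.63426863 -0.19495061  0.20865515] 0.10622608164183467 0.008168649870256329
the job is handed in; nothing more can be done
None
```

I turned the screw with the fork key, put the key back, and handed the job in at 24.9 s with the plate held up to the inspection camera. No verdict is reported.

- **Screw and keeper:** I turned the screw anticlockwise to about 1.3 rad. The wrist picture shows the keeper tongue clear of the slot.
- **Key:** I put it back upright in its stand and let it go. A scene picture taken afterwards shows it standing there.
- **Plate:** I lifted it out by its tab. The three dark holes are visible in the scene view, and I left the purple and red look-alikes alone.
- **Presentation:** At hand-in the row of holes was at about (0.634, -0.195, 0.209) m, less than 1 mm from the focus point I had computed. The tool's orientation was within 0.001 rad of the one I aimed for, and the arm was nearly still (0.1 degrees/s at most).

**Checks that disagreed**
- The wrist view put the lens within about 1–2 mm of where I took it to be.
- The scene view put the lens and the holes each about 1.5–3 mm lower than expected. Part of that shift is common to both, so I read it mostly as camera calibration. It leaves about 1–2 mm in the lens position unresolved.
- Separate estimates of the camera's heading ranged from about 117 to 122 degrees. I used 119.7, so squareness to the lens should be good to about 1–2 degrees.

**Not checked:** I saw no contact with the camera. The bowl, jar and scraper look unmoved in the pictures, but I did not measure their positions again.

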